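# Load the wheel-and-axle curing box and set it going

## Task

The glued wheels lie in the curing box and need their axles: lift the box's cover plate off its pins and lay it flat on the bench, handle up, then push an axle from the stand down through the bore of every wheel in the box until it is fully home (axles left over are spares). Then seat the cover flat on the rim again with both pins through it, and only after that turn the temperature knob until its white line points at the dot beside the scale. Do not tip over the glue bottle.

Things in the scene. Friction and masses are not known exactly. Their poses are not given: they have to be found in the camera images.
- cure_box: grey steel curing box fixed on the bench, 134 (x) x 412 (y) x 98 mm high. Origin on the bench under the middle of its open chamber; y along the row of pockets; yaw within 0.15 of the world. Chamber inside 118 (x) x 280 mm (y), long walls 8 mm, end walls 20 mm thick, rim z = 98 mm. Solid control end at y = -160 to -252 mm, top z = 98 mm, carries the knob
- box_nest (a point): point in the middle of the chamber, on the wooden nest's top (z = 46 mm), axes as cure_box. The nest has five round pockets, 38 mm wide, 10 mm deep, at x = 0, y = -100, -50, 0, 50, 100 mm; under each pocket's middle a 14 mm axle hole goes on down to a floor 12 mm above the bench. Fingers opened beyond 60 mm along y would meet the next axle
- box_seat (a point): middle of the chamber's rim, 98 mm above cure_box's origin, axes as cure_box: the cover's origin lies here when seated. On the end walls at x = 0, y = +-150 mm stand two 8 mm steel locating pins, 20 mm high above the rim, the upper 8 mm tapering to 3 mm
- cover: loose aluminium plate 138 x 324 x 6 mm, 0.3 to 0.6 kg, on the rim at the start. Origin: middle of its underside; y lengthwise, z up. 11 mm round hole at y = +150 mm, slot 11 (x) x 14 mm (y) at y = -150 mm go over the pins, either way round. Black bar handle along y: 110 mm long, 14 mm thick (x), flat sides, z = 30 to 44 mm; pinch it across x from above
- dial (a joint): angle of the temperature knob, 0 to 4.71 rad, growing clockwise seen from above; it stays where it is left (friction 0.04 N m, no spring). 0 is the first tick; eleven white ticks 0.471 rad apart; the white dot outside the fifth tick is at 1.885 rad. Starts below 1.0
- dial_grip (a point): point on the knob's axis, 135 mm above the bench (37 mm above the box top), at cure_box x = 0, y = -206 mm. It turns with the knob: x along the grip bar, the white line on its -x end. The bar is 42 mm long, 14 mm thick (local y), from z = 110 to 142 mm above the bench; pinch it across the 14 mm
- axle_stand: loose wooden block 90 x 136 x 50 mm, 0.9 kg, on the bench at the robot's left, with two rows (local x = +-22.5 mm) of three holes (local y = -45, 0, 45 mm), 12.5 mm wide, 40 mm deep. Origin: middle of its underside, z up
- glue_bottle: white wood glue bottle with red nozzle, 58 mm wide, 187 mm tall, standing to the left of the box; a bystander that must stay upright. Origin in the middle of its base, z up
- wheel1: turned wooden wheel, 36 mm across, 14 mm thick with a 12.5 mm bore, lying in pocket 1 of the box (cure_box y = -100 mm) with about 1 mm of play, under the cover at the start; may be absent. Origin: middle of its underside (36 mm above the bench), z up; its top is at 50 mm
- wheel2: turned wooden wheel, 36 mm across, 14 mm thick with a 12.5 mm bore, lying in pocket 2 of the box (cure_box y = -50 mm) with about 1 mm of play, under the cover at the start; may be absent. Origin: middle of its underside (36 mm above the bench), z up; its top is at 50 mm
- wheel3: turned wooden wheel, 36 mm across, 14 mm thick with a 12.5 mm bore, lying in pocket 3 of the box (cure_box y = 0 mm) with about 1 mm of play, under the cover at the start; may be absent. Origin: middle of its underside (36 mm above the bench), z up; its top is at 50 mm
- wheel4: turned wooden wheel, 36 mm across, 14 mm thick with a 12.5 mm bore, lying in pocket 4 of the box (cure_box y = 50 mm) with about 1 mm of play, under the cover at the start; may be absent. Origin: middle of its underside (36 mm above the bench), z up; its top is at 50 mm
- wheel5: turned wooden wheel, 36 mm across, 14 mm thick with a 12.5 mm bore, lying in pocket 5 of the box (cure_box y = 100 mm) with about 1 mm of play, under the cover at the start; may be absent. Origin: middle of its underside (36 mm above the bench), z up; its top is at 50 mm
- axle1: wooden axle, a rod 10 mm thick and 80 mm long with round ends. Origin in the middle of its lower end, z along the rod to its upper end. Stands upright and loose in the stand at the start (lower end 10 mm above the bench, 40 mm showing); fully home in the box its lower end is 12 mm above the bench and 42 mm stands above the wheel, 6 mm below the rim
- axle2: wooden axle, a rod 10 mm thick and 80 mm long with round ends. Origin in the middle of its lower end, z along the rod to its upper end. Stands upright and loose in the stand at the start (lower end 10 mm above the bench, 40 mm showing); fully home in the box its lower end is 12 mm above the bench and 42 mm stands above the wheel, 6 mm below the rim
- axle3: wooden axle, a rod 10 mm thick and 80 mm long with round ends. Origin in the middle of its lower end, z along the rod to its upper end. Stands upright and loose in the stand at the start (lower end 10 mm above the bench, 40 mm showing); fully home in the box its lower end is 12 mm above the bench and 42 mm stands above the wheel, 6 mm below the rim
- axle4: wooden axle, a rod 10 mm thick and 80 mm long with round ends. Origin in the middle of its lower end, z along the rod to its upper end. Stands upright and loose in the stand at the start (lower end 10 mm above the bench, 40 mm showing); fully home in the box its lower end is 12 mm above the bench and 42 mm stands above the wheel, 6 mm below the rim
- axle5: wooden axle, a rod 10 mm thick and 80 mm long with round ends. Origin in the middle of its lower end, z along the rod to its upper end. Stands upright and loose in the stand at the start (lower end 10 mm above the bench, 40 mm showing); fully home in the box its lower end is 12 mm above the bench and 42 mm stands above the wheel, 6 mm below the rim
- axle6: wooden axle, a rod 10 mm thick and 80 mm long with round ends. Origin in the middle of its lower end, z along the rod to its upper end. Stands upright and loose in the stand at the start (lower end 10 mm above the bench, 40 mm showing); fully home in the box its lower end is 12 mm above the bench and 42 mm stands above the wheel, 6 mm below the rim

How it is judged:
On the way, in this order (a step that is already met when the one before it is completed fails the run):
1. the cover is off the box and lies flat on the bench, handle up, released (height (world z) of cover below 0.02 m and angle between cover's own z axis and vertical below 0.1 rad and contact force between cover and the fingers below 0.1 N), for 0.2 s.
2. every wheel in the box has an axle through its bore, fully home (((horizontal distance between axle1 and wheel1 below 0.006 m and z of axle1 in the frame of cure_box below 0.016 m) or (horizontal distance between axle2 and wheel1 below 0.006 m and z of axle2 in the frame of cure_box below 0.016 m) or (horizontal distance between axle3 and wheel1 below 0.006 m and z of axle3 in the frame of cure_box below 0.016 m) or (horizontal distance between axle4 and wheel1 below 0.006 m and z of axle4 in the frame of cure_box below 0.016 m) or (horizontal distance between axle5 and wheel1 below 0.006 m and z of axle5 in the frame of cure_box below 0.016 m) or (horizontal distance between axle6 and wheel1 below 0.006 m and z of axle6 in the frame of cure_box below 0.016 m)) and ((horizontal distance between axle1 and wheel2 below 0.006 m and z of axle1 in the frame of cure_box below 0.016 m) or (horizontal distance between axle2 and wheel2 below 0.006 m and z of axle2 in the frame of cure_box below 0.016 m) or (horizontal distance between axle3 and wheel2 below 0.006 m and z of axle3 in the frame of cure_box below 0.016 m) or (horizontal distance between axle4 and wheel2 below 0.006 m and z of axle4 in the frame of cure_box below 0.016 m) or (horizontal distance between axle5 and wheel2 below 0.006 m and z of axle5 in the frame of cure_box below 0.016 m) or (horizontal distance between axle6 and wheel2 below 0.006 m and z of axle6 in the frame of cure_box below 0.016 m)) and ((horizontal distance between axle1 and wheel3 below 0.006 m and z of axle1 in the frame of cure_box below 0.016 m) or (horizontal distance between axle2 and wheel3 below 0.006 m and z of axle2 in the frame of cure_box below 0.016 m) or (horizontal distance between axle3 and wheel3 below 0.006 m and z of axle3 in the frame of cure_box below 0.016 m) or (horizontal distance between axle4 and wheel3 below 0.006 m and z of axle4 in the frame of cure_box below 0.016 m) or (horizontal distance between axle5 and wheel3 below 0.006 m and z of axle5 in the frame of cure_box below 0.016 m) or (horizontal distance between axle6 and wheel3 below 0.006 m and z of axle6 in the frame of cure_box below 0.016 m)) and ((horizontal distance between axle1 and wheel4 below 0.006 m and z of axle1 in the frame of cure_box below 0.016 m) or (horizontal distance between axle2 and wheel4 below 0.006 m and z of axle2 in the frame of cure_box below 0.016 m) or (horizontal distance between axle3 and wheel4 below 0.006 m and z of axle3 in the frame of cure_box below 0.016 m) or (horizontal distance between axle4 and wheel4 below 0.006 m and z of axle4 in the frame of cure_box below 0.016 m) or (horizontal distance between axle5 and wheel4 below 0.006 m and z of axle5 in the frame of cure_box below 0.016 m) or (horizontal distance between axle6 and wheel4 below 0.006 m and z of axle6 in the frame of cure_box below 0.016 m)) and ((horizontal distance between axle1 and wheel5 below 0.006 m and z of axle1 in the frame of cure_box below 0.016 m) or (horizontal distance between axle2 and wheel5 below 0.006 m and z of axle2 in the frame of cure_box below 0.016 m) or (horizontal distance between axle3 and wheel5 below 0.006 m and z of axle3 in the frame of cure_box below 0.016 m) or (horizontal distance between axle4 and wheel5 below 0.006 m and z of axle4 in the frame of cure_box below 0.016 m) or (horizontal distance between axle5 and wheel5 below 0.006 m and z of axle5 in the frame of cure_box below 0.016 m) or (horizontal distance between axle6 and wheel5 below 0.006 m and z of axle6 in the frame of cure_box below 0.016 m)) and z of each of wheel1, wheel2, wheel3, wheel4, wheel5 in the frame of cure_box below 0.04 m), for 0.2 s.
3. the cover is seated on the rim over both pins and released, the axles still home (all of step 2 and z of cover in the frame of box_seat between -0.003 and 0.003 m and horizontal distance between cover and box_seat below 0.006 m and angle between the z axis of cover and the z axis of cure_box, either way round below 0.03 rad and angle between the y axis of cover and the y axis of cure_box, either way round below 0.05 rad and contact force between cover and the fingers below 0.1 N and linear speed of cover below 0.02 m/s), for 0.2 s.
4. the knob points at the dot (value of joint dial between 1.765 and 2.005 rad), for 0.2 s.
At the end, for the whole second after the job is handed in: Every wheel has an axle through it, lower end within 4 mm of the hole floor; the cover is on the rim (3 mm in height, 6 mm sideways, 0.03 rad level, 0.05 rad straight), at rest, released; the knob is within 0.12 rad of the dot; the glue bottle stands (all of step 3 and all of step 4 and angle between glue_bottle's own z axis and vertical below 0.3 rad); the robot touches nothing.
It fails at once if the glue bottle is tipped over (angle between glue_bottle's own z axis and vertical above 0.6 rad).
Of wheel1, wheel2, wheel3, wheel4, wheel5 only 3 to 5 are there at a start; the rules pass over those that are not, and their reading is None.
At some moment in a run one of cover, axle_stand may be knocked a few centimetres aside while the robot is not near it.
Once in a run the grip may slacken for a moment while it holds something.
It also fails if it takes over 210 s, if anything falls off the work surface, if the arm or the gripper's body presses on something with over 40 N, if the wrist force passes 120 N, or if a joint passes its speed limit or range.

## Robot

A 6-joint arm with a two-finger parallel gripper is mounted at the origin on a cart in front of the work surface, level with it; the furniture and walls round the work are solid. World frame = base frame: x ahead of the robot, y to its left, z up, the work surface at z = 0. Lengths are in m, angles in rad, forces in N, time in s.
With the tool pointing down it reaches from about 0.35 to 0.85 m from the base axis. Payload 8.1 kg.
Tool frame: the origin (TCP) lies midway between the tips of the shut fingers; the grasp point (between the pads) lies robot.grip_depth behind it (robot.grip_depth is the distance from the TCP to the grasp point, in m); z points along the fingers, y is the line along which they close (so a half turn about z gives the same grasp; the last joint's range is limited). The gripper opens to 93 mm and grips with 3 to 60 N. Pads are 15 mm wide; open, the fingers measure 128 mm over their backs; the gripper's body (75 mm by 188 mm) begins 65 mm behind the grasp point.
Start: joints at [-1.349, 0.13, 1.488, -0, 1.523, -0.085], TCP at [0.181, -0.572, 0.219] pointing down, gripper open.
Joint ranges: [-2.96, 2.96], [-0.89, 2.26], [0.02, 2.5], [-1.34, 4.48], [0, 2.73], [-2.66, 2.66]. Speed limits (rad/s): [2.39, 2.39, 2.79, 3.14, 3.14, 3.14].

## Interface

Orientations are given as a rotation vector (axis times angle).
In Python, from plant import robot gives the robot as it stands.
- The arm moves only by the tool carry_out, never from a script. Its argument "rows" is a list of rows, each a list of 6 numbers: the shift along the tool's x, y, z in m, then the turn, a rotation vector about the tool's x, y, z in degrees. A call has 1 to 12 rows; each row is the pose to reach, as a shift and turn from the pose commanded when the call began, along the tool's axes at that moment; what a row does not reach only later rows make up. A row lasts 1/8 s, in which the tool goes at most 62.5 mm and 10.7 degrees, less where a joint would pass 70% of its speed; a pose out of reach is approached as far as the arm can. A call with a gripper value outside its range is refused whole. "jaw" is the closure in counts, from 0 (fully open) to 255 (shut), set as the call begins (left out, the last holds). The fingers move at their own pace and stop on an object; "force" is the grip in N (left out, the last holds). Time passes only in rows, so rows that repeat a pose let the fingers close. It gives the time, the measured TCP pose, the force, the opening and the grip force at its end, in the units of the state.
- robot.read_state(): the state, without advancing time (a new reading comes with each control period).
- robot.read_camera(name): name is "scene" or "side" or "wrist"; returns the picture (420x560x3 uint8, red, green, blue); there is no depth.
- robot.camera_model(name): a dict with "fx", "fy", "cx", "cy" (pixels), "R" (3x3) and "t" (3): a world point X has camera coordinates R X + t; the wrist camera has in their place "mount" (4x4, takes a point from camera to tool coordinates, whose origin is the TCP and whose axes are the flange's). Camera axes: x right, y down, z forward; pixel columns grow to the right and rows downward; lengths in m; the calibration is good to about 2 mm. A picture is of the moment at which its call begins: read the wrist's pose just before it. camera_model takes no time and is no camera call.
- robot.close_job(): hands the job in; it is judged then, once.
Trained networks look in the newest picture that a camera, given by its name, has taken for a name from the list of things; names that differ only in an ending like _2 or _b are one class to them, and where a whole thing is asked for, a point or a joint stands for the part that bears it (a point fixed in the world has none). Each returns a list of dicts, best first, with "conf" (0 to 1); they miss things now and then, are a little off and sometimes report something else, mostly with a low value. They report only what shows in the picture. A call takes as long as a camera call.
- robot.outline_of(camera, target): "pixels" (420x560 bool, what is visible of it) and "pixel" ([column, row] in pixels, amid what is visible of it).
The state is a dict: "t": time; "q": joint angles; "dq": joint speeds; "joint_torque": joint torques, N m; "tool_pos": TCP position; "orientation": TCP orientation; "force": force on the tool from outside, world axes, zero at the start; "wrist_torque": the same for the moment, N m; "opening": finger opening in m; "gripper_force": force on a finger pad.
Only numpy, scipy, OpenCV 4.12 (cv2) and the standard library are available. Lean on these libraries where they do the work, as an engineer would, in place of code of your own. Each camera call takes 0.05 s, during which the arm holds its last target. There are 200 camera calls.

## Working session

There is one attempt and no reset: what is moved stays moved. The work goes in short steps, Python scripts to look and compute and a tool call to move; the robot and the scene stay as the last step left them, time stands still between calls to the robot, and variables do not carry over. Pictures are saved under pics/ and viewed, at most 14 in all, crops included, and the job is handed in when it is done.

Besides the shell and the picture viewer there is one more tool, called by a JSON object that holds its "name" and its "arguments", one argument or row to a line. carry_out: Moves the arm, as the interface text tells. Its arguments: {"type":"object","properties":{"rows":{"type":"array"},"jaw":{"type":"number"},"force":{"type":"number"}},"required":["rows"]}

```bash
ls; mkdir -p pics; python3 - <<'E'
from plant import robot
import cv2,numpy as np
s=robot.read_state();print({k:np.round(v,3).tolist() for k,v in s.items()},robot.grip_depth)
ims=[]
for c in ["scene","side"]:
    im=robot.read_camera(c);cv2.imwrite(f"pics/{c}0.png",im[:,:,::-1]);ims.append(im)
    m=robot.camera_model(c);print(c,{k:np.round(v,3).tolist() for k,v in m.items()})
    for n in ["cure_box","cover","dial","axle_stand","glue_bottle","axle1"]:
        print(n,[(round(d["conf"],2),np.round(d["pixel"]).tolist(),int(d["pixels"].sum())) for d in robot.outline_of(c,n)][:7])
m=robot.camera_model("wrist");print({k:np.round(v,3).tolist() for k,v in m.items()})
E
```

```text
pics
{'t': 0.0, 'q': [-1.349, 0.131, 1.489, 0.0, 1.523, -0.085], 'dq': [-0.0, -0.001, -0.0, -0.001, 0.003, 0.0], 'joint_torque': [-0.001, -55.985, -49.175, 0.077, 0.036, -0.0], 'tool_pos': [0.181, -0.571, 0.218], 'orientation': [-3.103, -0.48, 0.0], 'force': [-0.123, -0.038, 0.226], 'wrist_torque': [-0.023, -0.015, 0.054], 'gripper_force': 0.0, 'opening': 0.093} 0.0188
scene {'fx': 477.372, 'fy': 477.372, 'cx': 272.943, 'cy': 211.978, 'R': [[-0.577, -0.817, -0.018], [-0.605, 0.442, -0.662], [0.549, -0.371, -0.749]], 't': [0.397, 0.337, 1.036]}
cure_box [(0.85, [314.0, 188.0], 4142)]
cover [(0.79, [277.0, 169.0], 4216)]
dial [(0.51, [344.0, 139.0], 170)]
axle_stand [(0.92, [222.0, 310.0], 2441)]
glue_bottle [(0.57, [155.0, 232.0], 1073)]
axle1 [(0.54, [242.0, 291.0], 47), (0.54, [215.0, 291.0], 65), (0.43, [229.0, 282.0], 67), (0.42, [212.0, 325.0], 24)]
side {'fx': 509.088, 'fy': 509.088, 'cx': 281.131, 'cy': 202.679, 'R': [[-0.98, -0.198, -0.004], [-0.089, 0.46, -0.883], [0.176, -0.866, -0.469]], 't': [0.542, 0.095, 1.233]}
cure_box [(0.64, [250.0, 217.0], 3505)]
cover [(0.83, [242.0, 187.0], 3130), (0.64, [272.0, 145.0], 153)]
dial [(0.73, [251.0, 214.0], 3669), (0.57, [272.0, 147.0], 141)]
axle_stand [(0.81, [324.0, 308.0], 2653), (0.22, [264.0, 150.0], 131)]
glue_bottle [(0.58, [180.0, 244.0], 271)]
axle1 [(0.66, [330.0, 266.0], 85), (0.41, [332.0, 283.0], 74), (0.4, [310.0, 298.0], 87)]
{'fx': 319.608, 'fy': 319.608, 'cx': 280.062, 'cy': 211.379, 'mount': [[0.001, -0.967, -0.255, 0.07], [1.0, 0.001, -0.001, 0.001], [0.001, -0.255, 0.967, -0.166], [0.0, 0.0, 0.0, 1.0]]}
```

```bash
python3 - <<'E'
import cv2
a=cv2.imread("pics/scene0.png");b=cv2.imread("pics/side0.png")
cv2.imwrite("pics/a.png",cv2.resize(a[90:390,110:430],None,fx=2.0,fy=2.0,interpolation=cv2.INTER_CUBIC)[:600,:800])
cv2.imwrite("pics/b.png",cv2.resize(b[100:400,110:430],None,fx=2.0,fy=2.0,interpolation=cv2.INTER_CUBIC)[:600,:800])
E
```

```text
(no output)
```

View pics/a.png

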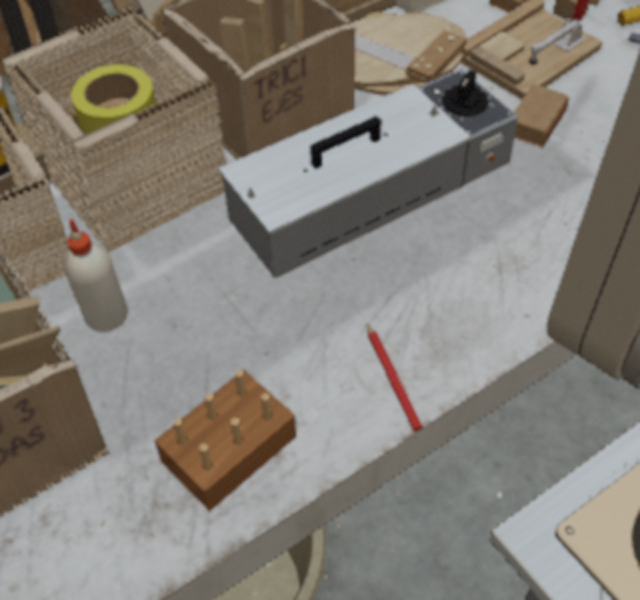

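View pics/b.png

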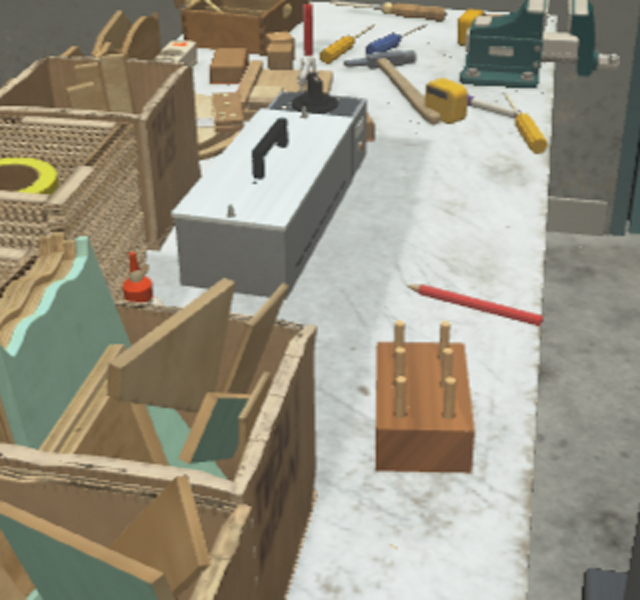

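The scene and side views show the covered box running along y. The pins are at scene (235,185) and (327,147) and the handle at about (268,166)–(299,151). The stand with six axles is at scene (222,310) and the bottle at (155,232).

```bash
cat > h.py <<'E'
from plant import robot
import numpy as np, cv2
from scipy.optimize import least_squares
from scipy.spatial.transform import Rotation as Ro
def wcam():
    "world->cam R,t,K for the wrist at its present pose"
    s=robot.read_state();m=robot.camera_model("wrist");M=np.array(m["mount"])
    T=np.eye(4);T[:3,:3]=Ro.from_rotvec(s["orientation"]).as_matrix();T[:3,3]=s["tool_pos"]
    C=np.linalg.inv(T@M);return dict(m,R=C[:3,:3],t=C[:3,3])
def cam(n): return wcam() if n=="wrist" else robot.camera_model(n)
def proj(m,X):
    c=np.atleast_2d(X)@np.array(m["R"]).T+np.array(m["t"])
    return np.c_[m["cx"]+m["fx"]*c[:,0]/c[:,2],m["cy"]+m["fy"]*c[:,1]/c[:,2]]
def ray(m,px):
    R=np.array(m["R"]);o=-R.T@np.array(m["t"])
    return o,R.T@np.array([(px[0]-m["cx"])/m["fx"],(px[1]-m["cy"])/m["fy"],1])
def onz(m,px,z):
    o,d=ray(m,px);return o+d*(z-o[2])/d[2]
def tri(obs):
    r=least_squares(lambda X:np.concatenate([proj(m,X)[0]-p for m,p in obs]),[.6,0,.1])
    return r.x,np.sqrt(np.mean(r.fun**2))
def place(x,y,yaw,P):
    c,s=np.cos(yaw),np.sin(yaw);P=np.array(P,float)
    return P@np.array([[c,s,0],[-s,c,0],[0,0,1]])+[x,y,0]
def plan(pos,yaw):
    """shift in tool axes (m) and turn (deg, tool z) from current pose to tool-down pose with tool y axis along world yaw (mod pi)"""
    s=robot.read_state();R=Ro.from_rotvec(s["orientation"]).as_matrix()
    d=R.T@(np.array(pos)-s["tool_pos"])
    best=None
    for k in (-1,0,1,2):
        a=yaw+k*np.pi; yv=np.array([np.cos(a),np.sin(a),0]);z=np.array([0,0,-1.]);G=np.c_[np.cross(yv,z),yv,z]
        rv=np.degrees(Ro.from_matrix(R.T@G).as_rotvec())
        print("  k",k,"shift mm",np.round(d*1e3,1),"turn",np.round(rv,2),"q6",round(s["q"][5],2))
E
python3 - <<'E'
from h import *
S,D=cam("scene"),cam("side")
f=lambda p:np.array([p[0]/2+110,p[1]/2+90]); g=lambda p:np.array([p[0]/2+110,p[1]/2+100])
for n,a,b in [("pin+",(251,188),(231,207)),("pin-",(434,110),(304,109)),("h+",(316,148),(258,152)),("h-",(378,120),(284,122)),
  ("ax a",(241,373),(400,322)),("ax b",(266,396),(446,322)),("ax c",(205,446),(450,378)),("ax d",(178,422),(400,378)),("knob",(466,78),(312,80))]:
    X,e=tri([(S,f(a)),(D,g(b))]);print(n,np.round(X,3),round(e,2))
# bottle, edge of table, pencil
for n,p in [("bottle base",(105,315)),("edge1",(270,565)),("edge2",(560,360)),("pencil a",(370,328)),("pencil b",(418,428)),("boxtrici corner",(248,150)),("left box corner",(105,453)),("box front bottom L",(277,270)),("box front R",(510,160))]:
    print(n,np.round(onz(S,f(p),0),3))
E
```

```text
pin+ [0.656 0.141 0.113] 0.36
pin- [ 0.637 -0.154  0.114] 0.42
h+ [0.65  0.041 0.136] 0.08
h- [ 0.643 -0.059  0.136] 0.37
ax a [0.434 0.298 0.087] 0.1
ax b [0.389 0.292 0.089] 0.02
ax c [0.376 0.38  0.088] 0.1
ax d [0.42  0.388 0.088] 0.31
knob [ 0.641 -0.216  0.136] 0.29
bottle base [0.672 0.371 0.   ]
edge1 [0.257 0.379 0.   ]
edge2 [ 0.267 -0.064  0.   ]
pencil a [0.448 0.1   0.   ]
pencil b [0.296 0.142 0.   ]
boxtrici corner [0.831 0.047 0.   ]
left box corner [0.486 0.463 0.   ]
box front bottom L [0.602 0.143 0.   ]
box front R [ 0.576 -0.262  0.   ]
```

```bash
python3 - <<'E'
from h import *
plan([.647,-.008,.28],-.065)
print(Ro.from_rotvec(robot.read_state()["orientation"]).as_matrix().round(3))
E
```

```text
k -1 shift mm [ 614.4 -397.   -61.4] turn [  0.   -0.  111.3] q6 -0.09
  k 0 shift mm [ 614.4 -397.   -61.4] turn [  0.    0.  -68.7] q6 -0.09
  k 1 shift mm [ 614.4 -397.   -61.4] turn [  0.   -0.  111.3] q6 -0.09
  k 2 shift mm [ 614.4 -397.   -61.4] turn [  0.    0.  -68.7] q6 -0.09
[[ 0.953  0.302  0.   ]
 [ 0.302 -0.953 -0.   ]
 [-0.     0.    -1.   ]]
```

{"name": "carry_out", "arguments": {
  "rows": [
    [0.052,-0.034,-0.03,0,0,-5.7],
    [0.104,-0.068,-0.061,0,0,-11.4],
    [0.156,-0.102,-0.061,0,0,-17.1],
    [0.208,-0.136,-0.061,0,0,-22.9],
    [0.261,-0.168,-0.061,0,0,-29],
    [0.313,-0.202,-0.061,0,0,-35],
    [0.365,-0.236,-0.061,0,0,-41],
    [0.417,-0.27,-0.061,0,0,-47],
    [0.47,-0.304,-0.061,0,0,-53],
    [0.522,-0.338,-0.061,0,0,-59],
    [0.57,-0.37,-0.061,0,0,-64],
    [0.614,-0.397,-0.061,0,0,-68.7]
  ],
  "jaw": 100,
  "force": 40
}}

```text
t: 2.2
tool_pos: [0.6478, -0.006, 0.2798]
orientation: [2.288, 2.152, 0.0]
force: [-0.3, -1.0, 0.6]
opening: 0.0565
gripper_force: 0.0
```

{"name": "carry_out", "arguments": {
  "rows": [
    [0,0,0,0,0,0],
    [0,0,0,0,0,0]
  ]
}}

```text
t: 2.45
tool_pos: [0.6465, -0.0082, 0.2793]
orientation: [-2.292, -2.148, 0.001]
force: [0.2, -0.1, 0.7]
opening: 0.0566
gripper_force: 0.0
```

```bash
python3 - <<'E'
from h import *
s=robot.read_state();m=wcam();im=robot.read_camera("wrist");cv2.imwrite("pics/w1.png",im[:,:,::-1])
print(s["t"],np.round(s["tool_pos"],4),np.round(s["q"],2),s["opening"]);plan([.647,-.008,.28],-.065)
for n in ["cover","dial","box_seat"]:
    for d in robot.outline_of("wrist",n)[:2]: print(n,d["conf"],np.round(d["pixel"]),d["pixels"].sum())
print(proj(m,[[.656,.141,.113],[.637,-.154,.114],[.65,.046,.142],[.643,-.064,.142]]).round())
E
```

```text
2.45 [ 0.6465 -0.0082  0.2793] [-0.09  0.24  1.25 -0.    1.65 -0.03] 0.05660793665886414
  k -1 shift mm [ 0.9  0.6 -0.2] turn [4.0000e-02 1.0000e-02 1.7994e+02] q6 -0.03
  k 0 shift mm [ 0.9  0.6 -0.2] turn [-0.    0.02 -0.06] q6 -0.03
  k 1 shift mm [ 0.9  0.6 -0.2] turn [4.0000e-02 1.0000e-02 1.7994e+02] q6 -0.03
  k 2 shift mm [ 0.9  0.6 -0.2] turn [-0.    0.02 -0.06] q6 -0.03
cover 0.77 [280. 152.] 34518
dial 0.65 [284. 353.] 857
box_seat 0.85 [284. 352.] 3862
[[280.  39.]
 [280. 317.]
 [280. 144.]
 [280. 254.]]
```

View pics/w1.png

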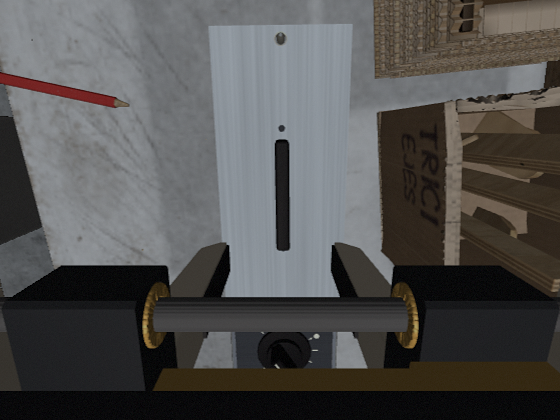

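Wrist view: pin at (280,38), handle at columns 275–289, rows 140–250, knob at (284,352). This agrees with the estimate to about 2 mm, so I grasp.

{"name": "carry_out", "arguments": {
  "rows": [
    [0.003,0.0015,0.05,0,0,0],
    [0.003,0.0015,0.1,0,0,0],
    [0.003,0.0015,0.14,0,0,0],
    [0.003,0.0015,0.16,0,0,0],
    [0.003,0.0015,0.16,0,0,0]
  ]
}}

```text
t: 3.28
tool_pos: [0.6474, -0.0057, 0.1187]
orientation: [-2.292, -2.146, 0.002]
force: [0.8, -0.1, 0.3]
opening: 0.0559
gripper_force: 0.0
```

{"name": "carry_out", "arguments": {
  "rows": [
    [0,0,0,0,0,0],
    [0,0,0,0,0,0],
    [0,0,0,0,0,0],
    [0,0,0,0,0,0],
    [0,0,0,0,0,0]
  ],
  "jaw": 255,
  "force": 50
}}

```text
t: 3.9
tool_pos: [0.6485, -0.0052, 0.1198]
orientation: [2.292, 2.148, 0.0]
force: [-0.4, 0.1, 1.2]
opening: 0.0133
gripper_force: 50.0
```

{"name": "carry_out", "arguments": {
  "rows": [
    [0,0,-0.01,0,0,0],
    [0,0,-0.02,0,0,0],
    [0,0,-0.03,0,0,0],
    [0,0,-0.045,0,0,0],
    [0,0,-0.06,0,0,0],
    [0,0,-0.075,0,0,0],
    [0,0,-0.075,0,0,0]
  ]
}}

```text
t: 4.78
tool_pos: [0.6496, -0.0053, 0.1972]
orientation: [2.29, 2.146, 0.004]
force: [-0.8, -0.0, -4.7]
opening: 0.0137
gripper_force: 50.0
```

{"name": "carry_out", "arguments": {
  "rows": [
    [-0.01,-0.035,0,0,0,0],
    [-0.025,-0.07,0,0,0,0],
    [-0.04,-0.105,0,0,0,0],
    [-0.06,-0.14,0,0,0,0],
    [-0.08,-0.17,0,0,0,0],
    [-0.095,-0.19,0,0,0,0],
    [-0.105,-0.2,0,0,0,0],
    [-0.105,-0.2,0,0,0,0],
    [-0.105,-0.2,0.03,0,0,0],
    [-0.105,-0.2,0.06,0,0,0],
    [-0.105,-0.2,0.1,0,0,0],
    [-0.105,-0.2,0.13,0,0,0]
  ]
}}

```text
t: 6.28
tool_pos: [0.4421, -0.0962, 0.0628]
orientation: [-2.291, -2.148, 0.0]
force: [0.3, -0.8, -4.1]
opening: 0.0135
gripper_force: 50.0
```

```bash
python3 - <<'E'
from h import *
im=robot.read_camera("scene");cv2.imwrite("pics/s2.png",im[:,:,::-1])
E
```

```text
(no output)
```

View pics/s2.png

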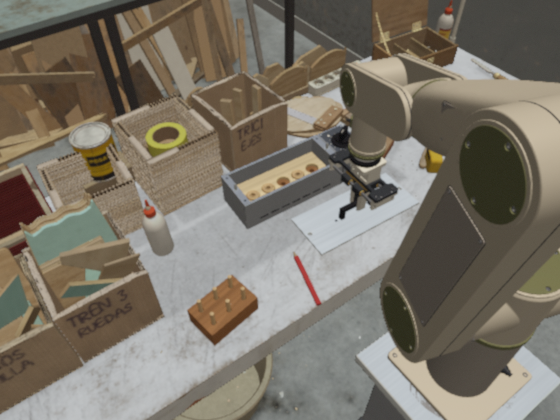

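The cover hangs clear in front of the box, with its far corner at (300,235), and the pencil is not under it. I lower and release it.

{"name": "carry_out", "arguments": {
  "rows": [
    [0,0,0.015,0,0,0],
    [0,0,0.028,0,0,0],
    [0,0,0.036,0,0,0],
    [0,0,0.04,0,0,0],
    [0,0,0.042,0,0,0],
    [0,0,0.042,0,0,0]
  ]
}}

```text
t: 7.08
tool_pos: [0.4422, -0.0971, 0.0229]
orientation: [2.292, 2.148, 0.0]
force: [0.9, -1.1, -3.6]
opening: 0.014
gripper_force: 50.0
```

{"name": "carry_out", "arguments": {
  "rows": [
    [0,0,0,0,0,0],
    [0,0,0,0,0,0],
    [0,0,0,0,0,0],
    [0,0,0,0,0,0]
  ],
  "jaw": 150
}}

```text
t: 7.58
tool_pos: [0.4421, -0.097, 0.0228]
orientation: [2.292, 2.148, 0.0]
force: [0.5, 0.5, 0.7]
opening: 0.0382
gripper_force: 0.0
```

{"name": "carry_out", "arguments": {
  "rows": [
    [0,0,-0.04,0,0,0],
    [0,0,-0.09,0,0,0],
    [0,0,-0.15,0,0,0],
    [0.04,0.05,-0.2,0,0,0],
    [0.06,0.1,-0.25,0,0,0],
    [0.09,0.15,-0.28,0,0,0],
    [0.1,0.2,-0.3,0,0,0],
    [0.1,0.21,-0.3,0,0,0],
    [0.1,0.21,-0.3,0,0,0]
  ]
}}

```text
t: 8.7
tool_pos: [0.6596, -0.0103, 0.3219]
orientation: [-2.291, -2.149, 0.0]
force: [-0.8, -0.1, -0.6]
opening: 0.0382
gripper_force: 0.0
```

```bash
python3 - <<'E'
from h import *
s=robot.read_state();m=wcam();im=robot.read_camera("wrist");cv2.imwrite("pics/w3.png",im[:,:,::-1])
print(s["t"],np.round(s["tool_pos"],4),np.round(s["q"],2),s["opening"])
np.savez("w3.npz",**{k:np.array(v) for k,v in m.items()})
for d in robot.outline_of("wrist","wheel1"):
  p=d["pixel"];print("wheel",round(d["conf"],2),np.round(p),d["pixels"].sum(),np.round(onz(m,p,.05),4))
for n in ["cover"]:
    for d in robot.outline_of("wrist",n)[:2]: print(n,d["conf"],np.round(d["pixel"]),d["pixels"].sum())
for x in (-.1,-.05,0,.05,.1): print(proj(m,place(.6475,-.0055,-.065,[[0,x,.05]])).round())
print(proj(m,[[.656,.141,.118],[.637,-.154,.118]]).round())
E
```

```text
8.7 [ 0.6596 -0.0103  0.3219] [-0.09  0.28  1.13  0.    1.73 -0.03] 0.03818351786231718
wheel 0.94 [272.  94.] 604 [0.6565 0.1008 0.05  ]
wheel 0.63 [275. 136.] 486 [0.6566 0.0485 0.05  ]
wheel 0.57 [274. 208.] 428 [ 0.6476 -0.0508  0.05  ]
cover 0.93 [143. 197.] 11875
[[272. 245.]]
[[271. 212.]]
[[271. 176.]]
[[271. 139.]]
[[271. 100.]]
[[268.  48.]
 [270. 299.]]
```

View pics/w3.png

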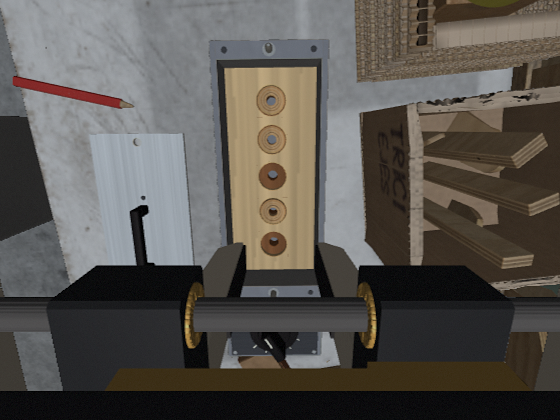

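```bash
python3 - <<'E'
import cv2
a=cv2.imread("pics/w3.png")
cv2.imwrite("pics/w3c.png",cv2.resize(a[30:300,200:340],None,fx=2.2,fy=2.2,interpolation=cv2.INTER_CUBIC)[:600,:800])
E
```

```text
(no output)
```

View pics/w3c.png

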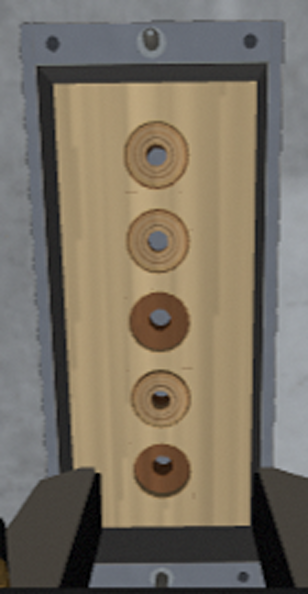

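Three light ringed wheels are visible at pixels (271,100), (272,140) and (273,211), which are pockets 5, 4 and 2. The dark discs at (272,176) and (273,244) look like empty pockets, because their holes are shifted by depth parallax. The cover lies flat on the bench at the left. Next I go to the stand.

```bash
python3 - <<'E'
from h import *
m=dict(np.load("w3.npz"))
for k in("fx","fy","cx","cy"):m[k]=float(m[k])
P=np.array([[0,.1,.05],[0,.05,.05],[0,-.05,.05],[0,.15,.116],[0,-.15,.116]]);U=np.array([[270.9,100.5],[271.8,139.5],[272.7,210.5],[269.1,47.3],[273.6,292.5]])
f=lambda v:(proj(m,place(*v,P))-U).ravel()
r=least_squares(f,[.648,-.005,-.065],loss="soft_l1");print(np.round(r.x,4),np.round(f(r.x).reshape(-1,2),1))
plan([.41,.30,.24],.14)
E
```

```text
[ 0.6492 -0.0059 -0.0525] [[ 0.3 -0.4]
 [ 0.1  0. ]
 [ 0.4  1.2]
 [-0.4 -2.1]
 [-0.3  6.7]]
  k -1 shift mm [ 294.2 -266.9   82.3] turn [-1.0000e-02  1.1000e-01  1.6825e+02] q6 -0.03
  k 0 shift mm [ 294.2 -266.9   82.3] turn [ -0.07  -0.   -11.75] q6 -0.03
  k 1 shift mm [ 294.2 -266.9   82.3] turn [-1.0000e-02  1.1000e-01  1.6825e+02] q6 -0.03
  k 2 shift mm [ 294.2 -266.9   82.3] turn [ -0.07  -0.   -11.75] q6 -0.03
```

{"name": "carry_out", "arguments": {
  "rows": [
    [0.04,-0.036,0,0,0,-2],
    [0.08,-0.073,0,0,0,-4],
    [0.12,-0.11,0,0,0,-6],
    [0.16,-0.145,0,0,0,-8],
    [0.2,-0.18,0.02,0,0,-10],
    [0.24,-0.22,0.04,0,0,-11.7],
    [0.27,-0.25,0.06,0,0,-11.7],
    [0.29,-0.265,0.08,0,0,-11.7],
    [0.294,-0.267,0.082,0,0,-11.7],
    [0.294,-0.267,0.082,0,0,-11.7]
  ],
  "jaw": 162
}}

```text
t: 10.1
tool_pos: [0.4106, 0.2994, 0.2411]
orientation: [2.061, 2.37, 0.001]
force: [1.5, -1.0, 0.6]
opening: 0.0341
gripper_force: 0.0
```

```bash
python3 - <<'E'
from h import *
s=robot.read_state();m=wcam();im=robot.read_camera("wrist");cv2.imwrite("pics/w4.png",im[:,:,::-1])
print(s["t"],np.round(s["tool_pos"],4),s["opening"])
for n in("axle1","axle_stand"):
  for d in robot.outline_of("wrist",n):
    p=d["pixel"];print(n,round(d["conf"],2),np.round(p),d["pixels"].sum(),np.round(onz(m,p,.09 if n!="axle_stand" else .05),4))
E
```

```text
10.1 [0.4106 0.2994 0.2411] 0.03413375476048178
axle1 0.67 [303. 155.] 115 [0.4272 0.3451 0.09  ]
axle1 0.66 [256. 112.] 102 [0.3763 0.3787 0.09  ]
axle1 0.55 [260. 192.] 156 [0.3894 0.3023 0.09  ]
axle1 0.44 [304. 109.] 115 [0.4206 0.3883 0.09  ]
axle_stand 0.71 [282. 146.] 9534 [0.406  0.3487 0.05  ]
```

View pics/w4.png

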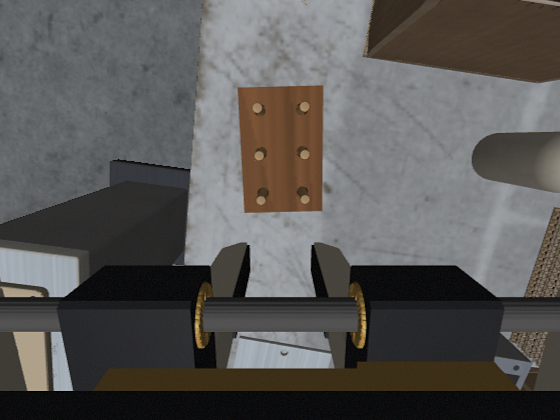

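Wrist view of the stand: axle tops at (305,199), (261,200), (305,154), (260,155), (257,108) and (304,107). The bottle is far right at (515,160).

```bash
python3 - <<'E'
from h import *
m=wcam()
for p in [(305,199),(261,200),(305,154),(260,155),(257.5,107.5),(304.5,106.5)]:print(p,np.round(onz(m,p,.09),4))
X=onz(m,(305,199),.09);plan([X[0],X[1],.056],.14)
E
```

```text
(305, 199) [0.4369 0.3017 0.09  ]
(261, 200) [0.3926 0.2945 0.09  ]
(305, 154) [0.4298 0.3464 0.09  ]
(260, 155) [0.3861 0.3393 0.09  ]
(257.5, 107.5) [0.3783 0.3832 0.09  ]
(304.5, 106.5) [0.4223 0.3902 0.09  ]
  k -1 shift mm [ -1.1  25.1 185.7] turn [-3.0000e-02 -1.4000e-01  1.7988e+02] q6 0.39
  k 0 shift mm [ -1.1  25.1 185.7] turn [ 0.09 -0.02 -0.12] q6 0.39
  k 1 shift mm [ -1.1  25.1 185.7] turn [-3.0000e-02 -1.4000e-01  1.7988e+02] q6 0.39
  k 2 shift mm [ -1.1  25.1 185.7] turn [ 0.09 -0.02 -0.12] q6 0.39
```

{"name": "carry_out", "arguments": {
  "rows": [
    [-0.001,0.025,0.03,0,0,0],
    [-0.001,0.025,0.08,0,0,0],
    [-0.001,0.025,0.13,0,0,0],
    [-0.001,0.025,0.165,0,0,0],
    [-0.001,0.025,0.185,0,0,0],
    [-0.001,0.025,0.185,0,0,0]
  ]
}}

```text
t: 11.0
tool_pos: [0.435, 0.301, 0.0542]
orientation: [-2.062, -2.369, 0.005]
force: [-0.1, 0.8, 0.5]
opening: 0.0339
gripper_force: 0.0
```

{"name": "carry_out", "arguments": {
  "rows": [
    [0,0,0,0,0,0],
    [0,0,0,0,0,0],
    [0,0,0,0,0,0],
    [0,0,0,0,0,0]
  ],
  "jaw": 255,
  "force": 40
}}

```text
t: 11.5
tool_pos: [0.4363, 0.3028, 0.0566]
orientation: [2.061, 2.37, 0.003]
force: [0.3, -0.0, 3.3]
opening: 0.0094
gripper_force: 40.0
```

{"name": "carry_out", "arguments": {
  "rows": [
    [0,0,-0.02,0,0,0],
    [0,0,-0.04,0,0,0],
    [0,0,-0.07,0,0,0],
    [0,0,-0.12,0,0,0],
    [0,0,-0.17,0,0,0],
    [0,0,-0.18,0,0,0],
    [0,0,-0.18,0,0,0]
  ]
}}

```text
t: 12.38
tool_pos: [0.4358, 0.3026, 0.2361]
orientation: [2.061, 2.37, 0.002]
force: [-0.1, -0.3, -1.1]
opening: 0.0097
gripper_force: 4.0
```

```bash
python3 - <<'E'
from h import *
s=robot.read_state();print(s["t"],np.round(s["tool_pos"],4),s["opening"],np.round(s["q"],2))
# over wheel5 tip 30mm above the wheel
p=place(.6492,-.0059,-.06,[[0,.1,0]])[0];print(p)
plan([p[0],p[1],.15],-.06)
im=robot.read_camera("wrist");cv2.imwrite("pics/w5.png",im[150:350,200:360,::-1].repeat(3,0).repeat(3,1))
E
```

```text
12.375 [0.4358 0.3026 0.2361] 0.009667026492035463 [ 0.51 -0.07  1.66  0.    1.55  0.37]
[0.6551964  0.09392005 0.        ]
  k -1 shift mm [-237.1  188.2   86.2] turn [ 5.0000e-02  1.0000e-01 -1.6858e+02] q6 0.37
  k 0 shift mm [-237.1  188.2   86.2] turn [ 0.06 -0.03 11.42] q6 0.37
  k 1 shift mm [-237.1  188.2   86.2] turn [ 5.0000e-02  1.0000e-01 -1.6858e+02] q6 0.37
  k 2 shift mm [-237.1  188.2   86.2] turn [ 0.06 -0.03 11.42] q6 0.37
```

View pics/w5.png

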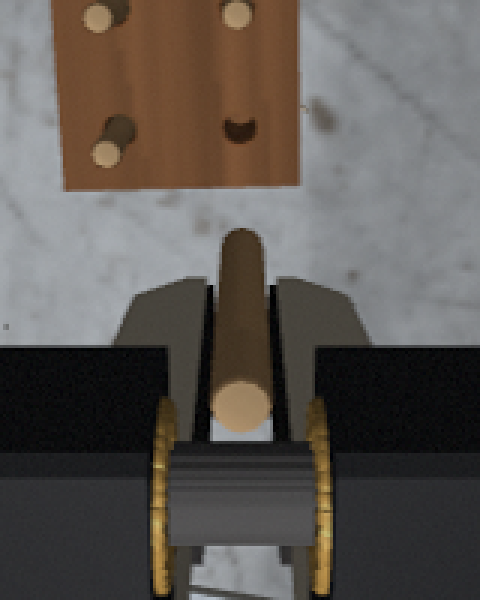

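The axle hangs straight between the pads: its top is at full-frame (280,286) and its tip at about (281,226), as predicted. The grip force dipped to 4 N, which is the slackening. I hold and regrip before moving.

{"name": "carry_out", "arguments": {
  "rows": [
    [0,0,0,0,0,0],
    [0,0,0,0,0,0],
    [0,0,0,0,0,0]
  ],
  "jaw": 255,
  "force": 45
}}

```text
t: 12.8
tool_pos: [0.4352, 0.3022, 0.2348]
orientation: [-2.061, -2.37, 0.002]
force: [-0.1, -0.2, 0.2]
opening: 0.0089
gripper_force: 45.0
```

{"name": "carry_out", "arguments": {
  "rows": [
    [-0.04,0.03,0,0,0,1.9],
    [-0.08,0.063,0,0,0,3.8],
    [-0.12,0.095,0,0,0,5.7],
    [-0.16,0.126,0,0,0,7.6],
    [-0.2,0.158,0,0,0,9.5],
    [-0.225,0.178,0.01,0,0,11.4],
    [-0.237,0.188,0.03,0,0,11.4],
    [-0.237,0.188,0.06,0,0,11.4],
    [-0.237,0.188,0.08,0,0,11.4],
    [-0.237,0.188,0.086,0,0,11.4],
    [-0.237,0.188,0.086,0,0,11.4],
    [-0.237,0.188,0.086,0,0,11.4]
  ]
}}

```text
t: 14.3
tool_pos: [0.6554, 0.0941, 0.1513]
orientation: [2.285, 2.154, 0.003]
force: [0.7, 0.1, 0.2]
opening: 0.0091
gripper_force: 45.0
```

```bash
python3 - <<'E'
from h import *
s=robot.read_state();m=wcam();print(s["t"],np.round(s["tool_pos"],4),np.round(s["orientation"],3),s["opening"],s["gripper_force"])
im=robot.read_camera("wrist");cv2.imwrite("pics/w6f.png",im[:,:,::-1])
cv2.imwrite("pics/w6.png",cv2.resize(im[60:340,180:380,::-1],None,fx=2.1,fy=2.1,interpolation=cv2.INTER_CUBIC))
np.savez("w6.npz",**{k:np.array(v) for k,v in m.items()})
for d in robot.outline_of("wrist","wheel1"):print(d["conf"],d["pixel"],np.round(onz(m,d["pixel"],.05),4))
E
```

```text
14.3 [0.6554 0.0941 0.1513] [2.285 2.154 0.003] 0.00905560523279556 44.99839246273041
0.63 [280.6, 354.4] [ 0.6475 -0.0517  0.05  ]
0.56 [280.3, 202.2] [0.6561 0.1013 0.05  ]
```

View pics/w6.png

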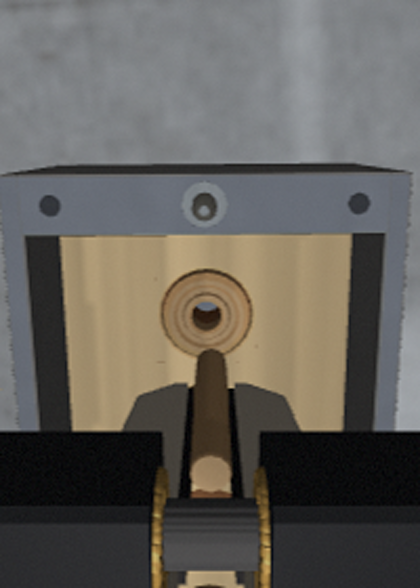

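Wrist view: the bore of wheel 5 is at full-frame about (278.6,210). The axle tip is at column 281 with its far edge at row 226. I work out the offset.

```bash
cat >> h.py <<'E'
def off(px,z,m):
    "bore pixel at world height z -> offset in tool axes from TCP"
    s=robot.read_state();X=onz(m,px,z);R=Ro.from_rotvec(s["orientation"]).as_matrix()
    return X,R.T@(X-s["tool_pos"])
def tipat(rv=0.046):
    m=robot.camera_model("wrist");M=np.linalg.inv(np.array(m["mount"]))
    out=[]
    for P in [(0,0,rv,1),(.005,0,rv,1),(0,0,rv-.08,1)]:
        c=M@P;out.append([m["cx"]+m["fx"]*c[0]/c[2],m["cy"]+m["fy"]*c[1]/c[2]])
    return np.round(out,1)
E
python3 - <<'E'
from h import *
m=wcam();X,d=off((278.6,210),.05,m);print(np.round(X,4),np.round(d*1e3,1));print(tipat())
a=cv2.imread("pics/w6f.png");g=cv2.cvtColor(a,cv2.COLOR_BGR2GRAY)
for c in cv2.HoughCircles(cv2.GaussianBlur(g,(3,3),0),cv2.HOUGH_GRADIENT,1,20,param1=80,param2=15,minRadius=17,maxRadius=25)[0][:6]: print(c, np.round(off(c[:2],.05,m)[1]*1e3,1))
E
```

```text
[0.6543 0.0944 0.05  ] [  0.3  -1.4 101.2]
[[280.2 230.2]
 [280.2 223.3]
 [280.1 284.8]]
[279.5 209.5  20.8] [  0.8  -0.6 101.2]
[461.5  63.5  24.4] [117.3 140.  101.5]
[443.5  84.5  22.2] [102.  128.1 101.5]
[443.5 115.5  24.4] [ 78.7 131.1 101.5]
[526.5 146.5  24.4] [ 54.3 202.7 101.6]
[534.5  98.5  24.4] [ 91.7 201.7 101.6]
```

{"name": "carry_out", "arguments": {
  "rows": [
    [0.001,-0.0015,0.01,0,0,0],
    [0.001,-0.0015,0.025,0,0,0],
    [0.001,-0.0015,0.04,0,0,0],
    [0.001,-0.0015,0.05,0,0,0],
    [0.001,-0.0015,0.056,0,0,0],
    [0.001,-0.0015,0.06,0,0,0],
    [0.001,-0.0015,0.064,0,0,0]
  ]
}}

```text
t: 15.28
tool_pos: [0.6536, 0.0949, 0.0859]
orientation: [2.286, 2.154, 0.001]
force: [0.1, -0.3, -0.6]
opening: 0.0091
gripper_force: 45.0
```

{"name": "carry_out", "arguments": {
  "rows": [
    [0,0,0.007,0,0,0],
    [0,0,0.014,0,0,0],
    [0,0,0.02,0,0,0],
    [0,0,0.024,0,0,0],
    [0,0,0.026,0,0,0],
    [0,0,0.028,0,0,0]
  ]
}}

```text
t: 16.02
tool_pos: [0.6535, 0.0949, 0.0585]
orientation: [2.286, 2.154, 0.001]
force: [-3.5, -0.2, 11.0]
opening: 0.0088
gripper_force: 45.0
```

{"name": "carry_out", "arguments": {
  "rows": [
    [0,0,0,0,0,0],
    [0,0,0,0,0,0],
    [0,0,0,0,0,0]
  ],
  "jaw": 162
}}

```text
t: 16.4
tool_pos: [0.6532, 0.0949, 0.0576]
orientation: [-2.287, -2.154, 0.0]
force: [0.2, -0.2, 0.6]
opening: 0.0321
gripper_force: 0.0
```

{"name": "carry_out", "arguments": {
  "rows": [
    [0,0,-0.03,0,0,0],
    [0,0,-0.07,0,0,0],
    [0,0,-0.12,0,0,0],
    [0.01,-0.02,-0.16,0,0,-1.5],
    [0.04,-0.06,-0.18,0,0,-3],
    [0.07,-0.1,-0.18,0,0,-4.5],
    [0.1,-0.14,-0.18,0,0,-6],
    [0.13,-0.18,-0.18,0,0,-7.5],
    [0.155,-0.22,-0.18,0,0,-9],
    [0.175,-0.26,-0.18,0,0,-11.4],
    [0.1835,-0.2725,-0.18,0,0,-11.4],
    [0.1835,-0.2725,-0.18,0,0,-11.4]
  ]
}}

```text
t: 17.9
tool_pos: [0.392, 0.2947, 0.2379]
orientation: [2.06, 2.371, 0.001]
force: [0.7, 0.1, -0.4]
opening: 0.0341
gripper_force: 0.0
```

```bash
cat > look.py <<'E'
from h import *
import sys
from scipy import ndimage
s=robot.read_state();m=wcam();im=robot.read_camera("wrist");cv2.imwrite("pics/last.png",im[:,:,::-1])
print(s["t"],np.round(s["tool_pos"],4),np.round(s["orientation"],3),s["opening"],s["gripper_force"])
# axle tops: bright light-wood blobs inside the stand
h=cv2.cvtColor(im,cv2.COLOR_RGB2HSV);st=robot.outline_of("wrist","axle_stand")[0]
print("stand",st["conf"],np.round(onz(m,st["pixel"],.05),4))
roi=cv2.convexHull(np.argwhere(st["pixels"])[:,::-1].astype(np.int32));mask=np.zeros(im.shape[:2],np.uint8);cv2.fillConvexPoly(mask,roi,1)
b=(h[...,2]>170)&(h[...,1]>50)&(mask>0);L,n=ndimage.label(b)
for i in range(1,n+1):
    if (L==i).sum()>=25:
        c=ndimage.center_of_mass(L==i);print("top",np.round(c[::-1],1),(L==i).sum(),np.round(onz(m,c[::-1],.09),4))
for d in robot.outline_of("wrist","axle1"):print("net",round(d["conf"],2),np.round(d["pixel"]),d["pixels"].sum())
E
python3 look.py
```

```text
17.9 [0.392  0.2947 0.2379] [2.060e+00 2.371e+00 1.000e-03] 0.03413969957490522 0.0
stand 0.92 [0.4079 0.347  0.05  ]
net 0.61 [279. 194.] 123
net 0.58 [323. 109.] 126
net 0.52 [282. 151.] 115
net 0.43 [322. 154.] 145
```

```bash
python3 - <<'E'
from h import *
m=wcam();T=[[.3926,.2945,.09],[.4298,.3464,.09],[.3861,.3393,.09],[.3783,.3832,.09],[.4223,.3902,.09],[.4369,.3017,.09]]
P=proj(m,T);print(P.round(1).tolist())
im=cv2.imread("pics/last.png");h=cv2.cvtColor(im,cv2.COLOR_BGR2HSV)
for p in P: print(h[int(p[1]),int(p[0])],h[int(p[1])+12,int(p[0])+12])
plan([.3926,.2945,.056],.16)
E
```

```text
[[279.9, 197.9], [325.4, 151.1], [279.6, 152.2], [277.8, 103.8], [325.6, 102.8], [324.6, 196.9]]
[ 17  95 158] [ 13 144 113]
[ 17  96 159] [ 12 140 106]
[ 17  94 157] [ 13 140 111]
[ 17  95 159] [ 13 139 110]
[ 17  95 159] [ 12 142 106]
[ 13 138 109] [ 13 141 103]
  k -1 shift mm [  1.   -0.4 181.6] turn [ 3.0000e-02 -2.0000e-02  1.7874e+02] q6 0.4
  k 0 shift mm [  1.   -0.4 181.6] turn [ 0.01  0.02 -1.26] q6 0.4
  k 1 shift mm [  1.   -0.4 181.6] turn [ 3.0000e-02 -2.0000e-02  1.7874e+02] q6 0.4
  k 2 shift mm [  1.   -0.4 181.6] turn [ 0.01  0.02 -1.26] q6 0.4
```

{"name": "carry_out", "arguments": {
  "rows": [
    [0.001,0,0.04,0,0,0],
    [0.001,0,0.09,0,0,0],
    [0.001,0,0.14,0,0,0],
    [0.001,0,0.17,0,0,0],
    [0.001,0,0.182,0,0,0],
    [0.001,0,0.182,0,0,0]
  ]
}}

```text
t: 18.8
tool_pos: [0.3923, 0.2947, 0.0554]
orientation: [-2.063, -2.369, 0.002]
force: [-0.3, 0.1, 0.1]
opening: 0.0338
gripper_force: 0.0
```

{"name": "carry_out", "arguments": {
  "rows": [
    [0,0,0,0,0,0],
    [0,0,0,0,0,0],
    [0,0,0,0,0,0],
    [0,0,0,0,0,0]
  ],
  "jaw": 255,
  "force": 45
}}

```text
t: 19.3
tool_pos: [0.3924, 0.2957, 0.0565]
orientation: [2.061, 2.37, 0.002]
force: [-1.5, 0.5, 3.6]
opening: 0.0091
gripper_force: 45.0
```

{"name": "carry_out", "arguments": {
  "rows": [
    [0,0,-0.02,0,0,0],
    [0,0,-0.04,0,0,0],
    [0,0,-0.07,0,0,0],
    [0,0,-0.12,0,0,0],
    [0,0,-0.17,0,0,0],
    [0,0,-0.18,0,0,0]
  ]
}}

```text
t: 20.05
tool_pos: [0.3937, 0.2964, 0.2401]
orientation: [2.06, 2.369, 0.01]
force: [0.9, 0.4, -0.7]
opening: 0.0093
gripper_force: 45.0
```

{"name": "carry_out", "arguments": {
  "rows": [
    [-0.047,0.037,0,0,0,1.9],
    [-0.094,0.074,0,0,0,3.8],
    [-0.141,0.11,0,0,0,5.7],
    [-0.188,0.147,0,0,0,7.6],
    [-0.235,0.184,0,0,0,9.5],
    [-0.27,0.21,0,0,0,11.4],
    [-0.283,0.2205,0.02,0,0,11.4],
    [-0.283,0.2205,0.05,0,0,11.4],
    [-0.283,0.2205,0.075,0,0,11.4],
    [-0.283,0.2205,0.086,0,0,11.4],
    [-0.283,0.2205,0.086,0,0,11.4]
  ]
}}

```text
t: 21.42
tool_pos: [0.6488, 0.0457, 0.1483]
orientation: [-2.285, -2.153, 0.003]
force: [0.3, 0.5, 0.3]
opening: 0.0088
gripper_force: 45.0
```

```bash
sed -i 's/>170/>135/' look.py; cat > bore.py <<'E'
from h import *
import sys
bx,by,g=float(sys.argv[1]),float(sys.argv[2]),sys.argv[3]
s=robot.read_state();m=wcam();im=robot.read_camera("wrist");print(s["t"],np.round(s["tool_pos"],4),np.round(s["orientation"],3),s["opening"],s["gripper_force"])
cv2.imwrite(f"pics/{g}.png",cv2.resize(im[100:340,180:380,::-1],None,fx=2.4,fy=2.4,interpolation=cv2.INTER_CUBIC))
print("pred bore px",proj(m,[[bx,by,.05]]).round(1))
gr=cv2.cvtColor(im,cv2.COLOR_RGB2GRAY);C=cv2.HoughCircles(cv2.GaussianBlur(gr,(3,3),0),cv2.HOUGH_GRADIENT,1,10,param1=80,param2=12,minRadius=18,maxRadius=23)
for c in C[0]:
    X,d=off(c[:2],.05,m)
    if np.hypot(X[0]-bx,X[1]-by)<.015: print("rim",c,np.round(X,4),np.round(d*1e3,1))
plan([bx,by,.151],-.06)
E
python3 bore.py .6505 .045 w7
```

```text
21.425 [0.6488 0.0457 0.1483] [-2.285 -2.153  0.003] 0.008778828745877983 44.98794436454773
pred bore px [[282.5 211.8]]
rim [283.5 210.5  22.4] [0.6514 0.0461 0.05  ] [ 0.5  1.8 99.7]
  k -1 shift mm [-0.6  1.  -1.3] turn [-0.0000e+00 -3.0000e-02 -1.7998e+02] q6 0.05
  k 0 shift mm [-0.6  1.  -1.3] turn [-0.02  0.    0.02] q6 0.05
  k 1 shift mm [-0.6  1.  -1.3] turn [-0.0000e+00 -3.0000e-02 -1.7998e+02] q6 0.05
  k 2 shift mm [-0.6  1.  -1.3] turn [-0.02  0.    0.02] q6 0.05
```

View pics/w7.png

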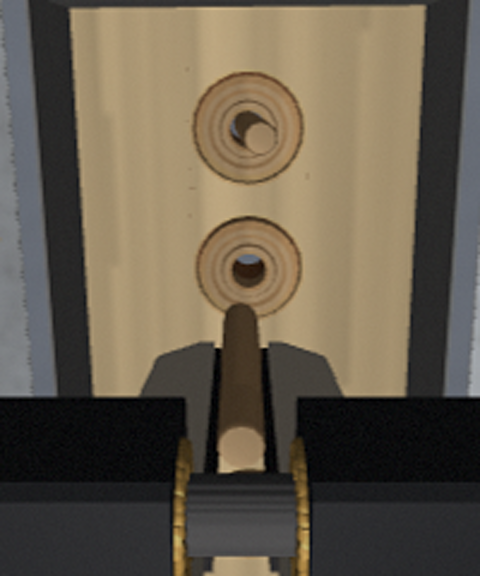

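Wheel 5 already holds its axle, visible at the top. The bore of wheel 4 is at crop (248,267) and the axle tip at column 240, so I shift about +2 mm in tool y and insert.

{"name": "carry_out", "arguments": {
  "rows": [
    [0.0007,0.0018,0.01,0,0,0],
    [0.0007,0.0018,0.025,0,0,0],
    [0.0007,0.0018,0.04,0,0,0],
    [0.0007,0.0018,0.05,0,0,0],
    [0.0007,0.0018,0.056,0,0,0],
    [0.0007,0.0018,0.06,0,0,0],
    [0.0007,0.0018,0.064,0,0,0]
  ]
}}

```text
t: 22.35
tool_pos: [0.6518, 0.0462, 0.0859]
orientation: [2.286, 2.154, 0.001]
force: [-0.0, 0.1, 0.2]
opening: 0.0091
gripper_force: 45.0
```

{"name": "carry_out", "arguments": {
  "rows": [
    [0,0,0.007,0,0,0],
    [0,0,0.014,0,0,0],
    [0,0,0.02,0,0,0],
    [0,0,0.024,0,0,0],
    [0,0,0.026,0,0,0],
    [0,0,0.028,0,0,0]
  ]
}}

```text
t: 23.1
tool_pos: [0.6518, 0.0462, 0.0583]
orientation: [2.286, 2.154, 0.001]
force: [-3.4, 0.2, 9.6]
opening: 0.0093
gripper_force: 45.0
```

{"name": "carry_out", "arguments": {
  "rows": [
    [0,0,0,0,0,0],
    [0,0,0,0,0,0],
    [0,0,0,0,0,0]
  ],
  "jaw": 162
}}

```text
t: 23.48
tool_pos: [0.6515, 0.0462, 0.0576]
orientation: [-2.287, -2.154, -0.0]
force: [-0.6, -0.6, -0.7]
opening: 0.0325
gripper_force: 0.0
```

{"name": "carry_out", "arguments": {
  "rows": [
    [0,0,-0.03,0,0,0],
    [0,0,-0.07,0,0,0],
    [0,0,-0.12,0,0,0],
    [0.01,-0.01,-0.16,0,0,-1.5],
    [0.04,-0.04,-0.18,0,0,-3],
    [0.08,-0.08,-0.18,0,0,-4.5],
    [0.12,-0.12,-0.18,0,0,-6],
    [0.16,-0.16,-0.18,0,0,-7.5],
    [0.2,-0.2,-0.18,0,0,-9],
    [0.24,-0.24,-0.18,0,0,-11.4],
    [0.2766,-0.2828,-0.18,0,0,-12],
    [0.2766,-0.2828,-0.18,0,0,-12]
  ]
}}

```text
t: 24.98
tool_pos: [0.3831, 0.3416, 0.2379]
orientation: [-2.042, -2.386, -0.001]
force: [0.3, 0.1, 0.1]
opening: 0.0339
gripper_force: 0.0
```

```bash
python3 look.py; python3 -c "
from h import *
plan([.3861,.3393,.056],.16)"
```

```text
24.975 [0.3831 0.3416 0.2379] [-2.042e+00 -2.386e+00 -1.000e-03] 0.03394311258667221 0.0
stand 0.87 [0.4033 0.3512 0.05  ]
top [326.3 156.2] 64 [0.4206 0.3905 0.09  ]
top [280.1 156.8] 64 [0.3763 0.383  0.09  ]
top [280.4 201.7] 57 [0.3836 0.3387 0.09  ]
top [325.  201.5] 58 [0.428 0.346 0.09 ]
net 0.7 [282. 196.] 144
net 0.69 [323. 198.] 142
net 0.62 [322. 152.] 126
  k -1 shift mm [  0.6  -0.  181.7] turn [ 4.0000e-02 -4.0000e-02  1.7942e+02] q6 0.47
  k 0 shift mm [  0.6  -0.  181.7] turn [ 0.02  0.02 -0.58] q6 0.47
  k 1 shift mm [  0.6  -0.  181.7] turn [ 4.0000e-02 -4.0000e-02  1.7942e+02] q6 0.47
  k 2 shift mm [  0.6  -0.  181.7] turn [ 0.02  0.02 -0.58] q6 0.47
```

{"name": "carry_out", "arguments": {
  "rows": [
    [-0.001,0,0.04,0,0,0],
    [-0.001,0,0.09,0,0,0],
    [-0.001,0,0.14,0,0,0],
    [-0.001,0,0.17,0,0,0],
    [-0.001,0,0.182,0,0,0],
    [-0.001,0,0.182,0,0,0]
  ]
}}

```text
t: 25.88
tool_pos: [0.3864, 0.3374, 0.0555]
orientation: [-2.051, -2.38, 0.001]
force: [-0.1, 0.1, 0.2]
opening: 0.0338
gripper_force: 0.0
```

{"name": "carry_out", "arguments": {
  "rows": [
    [0,0,0,0,0,0],
    [0,0,0,0,0,0],
    [0,0,0,0,0,0],
    [0,0,0,0,0,0]
  ],
  "jaw": 255,
  "force": 45
}}

```text
t: 26.38
tool_pos: [0.3858, 0.3386, 0.0564]
orientation: [-2.049, -2.381, -0.001]
force: [-3.3, -1.3, 7.2]
opening: 0.0089
gripper_force: 44.9
```

{"name": "carry_out", "arguments": {
  "rows": [
    [0,0,-0.02,0,0,0],
    [0,0,-0.04,0,0,0],
    [0,0,-0.07,0,0,0],
    [0,0,-0.12,0,0,0],
    [0,0,-0.17,0,0,0],
    [0,0,-0.18,0,0,0]
  ]
}}

```text
t: 27.12
tool_pos: [0.3876, 0.3395, 0.2404]
orientation: [2.048, 2.38, 0.012]
force: [-0.3, 0.6, -0.4]
opening: 0.0092
gripper_force: 44.9
```

{"name": "carry_out", "arguments": {
  "rows": [
    [-0.05,0.023,0,0,0,2],
    [-0.1,0.047,0,0,0,4],
    [-0.15,0.07,0,0,0,6],
    [-0.2,0.093,0,0,0,8],
    [-0.25,0.117,0,0,0,10],
    [-0.3,0.14,0,0,0,12],
    [-0.35,0.163,0,0,0,12],
    [-0.4,0.187,0.0,0,0,12],
    [-0.4276,0.1995,0.02,0,0,12],
    [-0.4276,0.1995,0.05,0,0,12],
    [-0.4276,0.1995,0.08,0,0,12],
    [-0.4276,0.1995,0.086,0,0,12]
  ]
}}

```text
t: 28.62
tool_pos: [0.6445, -0.0546, 0.1455]
orientation: [-2.283, -2.151, 0.006]
force: [-0.7, 1.1, -0.3]
opening: 0.0093
gripper_force: 44.9
```

{"name": "carry_out", "arguments": {
  "rows": [
    [0,0,0,0,0,0],
    [0,0,0,0,0,0]
  ]
}}

```text
t: 28.88
tool_pos: [0.6478, -0.0549, 0.1514]
orientation: [2.285, 2.153, 0.002]
force: [-0.3, -0.1, -0.9]
opening: 0.0092
gripper_force: 44.9
```

```bash
python3 bore.py .6465 -.053 w8
```

```text
28.875 [ 0.6478 -0.0549  0.1514] [2.285e+00 2.153e+00 2.000e-03] 0.009157652860190364 44.940367341041565
pred bore px [[278.2 208.3]]
rim [277.5 209.5  22.4] [ 0.6458 -0.0541  0.05  ] [  0.7  -2.4 101.6]
  k -1 shift mm [ 1.8 -1.5  0.6] turn [-3.0000e-02  2.6000e-01 -1.7997e+02] q6 -0.1
  k 0 shift mm [ 1.8 -1.5  0.6] turn [0.16 0.02 0.03] q6 -0.1
  k 1 shift mm [ 1.8 -1.5  0.6] turn [-3.0000e-02  2.6000e-01 -1.7997e+02] q6 -0.1
  k 2 shift mm [ 1.8 -1.5  0.6] turn [0.16 0.02 0.03] q6 -0.1
```

View pics/w8.png

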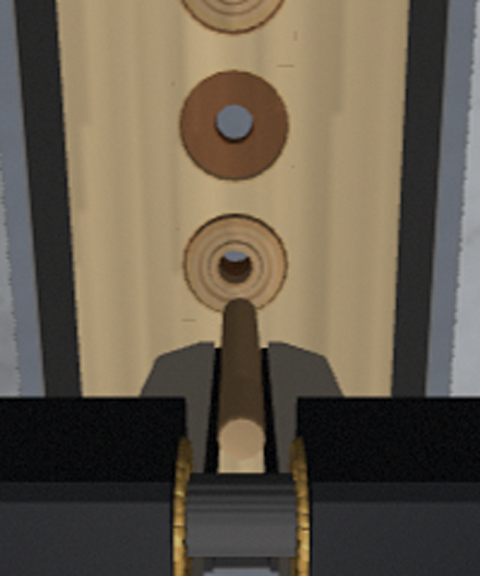

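The bore of wheel 2 is at crop (235,265) and the tip at column 239. Pocket 3 is clearly empty. I shift −1.6 mm in tool y and insert.

{"name": "carry_out", "arguments": {
  "rows": [
    [0.0008,-0.0017,0.01,0,0,0],
    [0.0008,-0.0017,0.025,0,0,0],
    [0.0008,-0.0017,0.04,0,0,0],
    [0.0008,-0.0017,0.05,0,0,0],
    [0.0008,-0.0017,0.056,0,0,0],
    [0.0008,-0.0017,0.06,0,0,0],
    [0.0008,-0.0017,0.064,0,0,0]
  ]
}}

```text
t: 29.8
tool_pos: [0.6456, -0.0541, 0.0859]
orientation: [2.286, 2.154, 0.001]
force: [0.1, -0.5, -0.1]
opening: 0.0091
gripper_force: 44.9
```

{"name": "carry_out", "arguments": {
  "rows": [
    [0,0,0.007,0,0,0],
    [0,0,0.014,0,0,0],
    [0,0,0.02,0,0,0],
    [0,0,0.024,0,0,0],
    [0,0,0.026,0,0,0],
    [0,0,0.028,0,0,0]
  ]
}}

```text
t: 30.55
tool_pos: [0.6456, -0.054, 0.0584]
orientation: [2.286, 2.154, 0.001]
force: [-3.1, -0.8, 10.4]
opening: 0.0096
gripper_force: 45.0
```

{"name": "carry_out", "arguments": {
  "rows": [
    [0,0,0,0,0,0],
    [0,0,0,0,0,0],
    [0,0,0,0,0,0]
  ],
  "jaw": 162
}}

```text
t: 30.92
tool_pos: [0.6452, -0.0539, 0.0576]
orientation: [-2.287, -2.154, 0.0]
force: [0.5, 0.2, 0.6]
opening: 0.0324
gripper_force: 0.0
```

{"name": "carry_out", "arguments": {
  "rows": [
    [0,0,-0.03,0,0,0],
    [0,0,-0.07,0,0,0],
    [0,0,-0.12,0,0,0],
    [0,-0.04,-0.18,0,0,0],
    [0,-0.08,-0.21,0,0,0],
    [0,-0.12,-0.23,0,0,0],
    [0,-0.16,-0.25,0,0,0],
    [0,-0.18,-0.26,0,0,0],
    [0,-0.18,-0.26,0,0,0],
    [0,-0.18,-0.26,0,0,0]
  ]
}}

```text
t: 32.17
tool_pos: [0.4659, -0.0432, 0.3171]
orientation: [-2.287, -2.154, 0.0]
force: [-0.6, -0.8, 0.5]
opening: 0.034
gripper_force: 0.0
```

```bash
python3 - <<'E'
from h import *
s=robot.read_state();m=wcam();im=robot.read_camera("wrist");cv2.imwrite("pics/w9.png",im[:,:,::-1])
print(s["t"],np.round(s["tool_pos"],4),np.round(s["orientation"],3))
np.savez("w9.npz",**{k:np.array(v) for k,v in m.items()})
d=robot.outline_of("wrist","cover")[0];print(d["conf"],np.round(d["pixel"]),d["pixels"].sum())
E
```

```text
32.175 [ 0.4659 -0.0432  0.3171] [-2.287 -2.154  0.   ]
0.63 [256. 176.] 17006
```

View pics/w9.png

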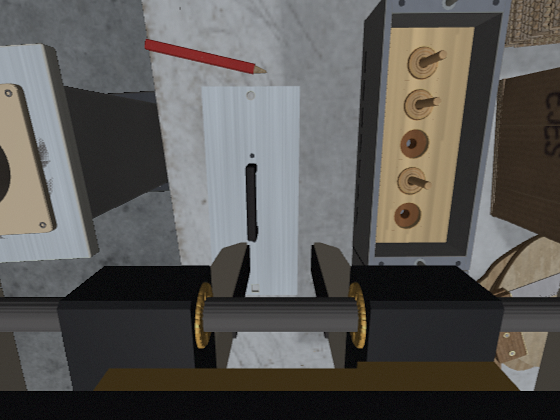

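Wrist view: axles stand in wheels 5, 4 and 2, and pockets 3 and 1 are empty. The cover has its hole at (251,95), its slot at (255,288) and its handle at columns 246–257, rows 164–242.

```bash
python3 - <<'E'
from h import *
m=dict(np.load("w9.npz"))
for k in("fx","fy","cx","cy"):m[k]=float(m[k])
a=onz(m,(251,95.5),.006);b=onz(m,(255,288),.006);print(a,b,np.hypot(*(a-b)[:2]),"mid",(a+b)/2,"yaw",-np.arctan2((a-b)[0],(a-b)[1]))
h0=onz(m,(251.5,164),.044);h1=onz(m,(251.5,241),.044);print(h0,h1,(h0+h1)/2,-np.arctan2((h0-h1)[0],(h0-h1)[1]))
# box fit with corners of the end wall etc
im=cv2.imread("pics/w9.png");h=cv2.cvtColor(im,cv2.COLOR_BGR2HSV)
k=(h[...,2]<60);print([ (r,np.where(k[r,235:270])[0][[0,-1]]+235) for r in (170,190,210,230) if k[r,235:270].any()])
c=(a+b)/2;plan([c[0],c[1],.023],-np.arctan2((a-b)[0],(a-b)[1]))
E
```

```text
[0.43145323 0.07198032 0.006     ] [ 0.41343185 -0.22706754  0.006     ] 0.2995903747063345 mid [ 0.42244254 -0.07754361  0.006     ] yaw -0.06018975324343033
[ 0.42794095 -0.01994743  0.044     ] [ 0.41881378 -0.13127629  0.044     ] [ 0.42337736 -0.07561186  0.044     ] -0.08180089216394154
[(170, array([246, 256])), (190, array([246, 255])), (210, array([247, 255])), (230, array([248, 257]))]
  k -1 shift mm [-37.  -40.8 293.6] turn [ 3.0000e-02 -1.4000e-01 -1.7997e+02] q6 -0.14
  k 0 shift mm [-37.  -40.8 293.6] turn [-0.09 -0.02  0.03] q6 -0.14
  k 1 shift mm [-37.  -40.8 293.6] turn [ 3.0000e-02 -1.4000e-01 -1.7997e+02] q6 -0.14
  k 2 shift mm [-37.  -40.8 293.6] turn [-0.09 -0.02  0.03] q6 -0.14
```

The cover was knocked by about (−20,+20) mm; its hole–slot distance of 299.6 mm confirms the measurement. I grasp it at its new place.

{"name": "carry_out", "arguments": {
  "rows": [
    [-0.02,-0.02,0.04,0,0,0],
    [-0.037,-0.041,0.08,0,0,0],
    [-0.037,-0.041,0.13,0,0,0],
    [-0.037,-0.041,0.18,0,0,0],
    [-0.037,-0.041,0.23,0,0,0],
    [-0.037,-0.041,0.27,0,0,0],
    [-0.037,-0.041,0.29,0,0,0],
    [-0.037,-0.041,0.294,0,0,0],
    [-0.037,-0.041,0.294,0,0,0]
  ],
  "jaw": 140
}}

```text
t: 33.4
tool_pos: [0.4226, -0.0777, 0.0237]
orientation: [-2.286, -2.154, 0.0]
force: [0.9, -0.1, 0.8]
opening: 0.0418
gripper_force: 0.0
```

{"name": "carry_out", "arguments": {
  "rows": [
    [0,0,0,0,0,0],
    [0,0,0,0,0,0],
    [0,0,0,0,0,0],
    [0,0,0,0,0,0],
    [0,0,0,0,0,0]
  ],
  "jaw": 255,
  "force": 50
}}

```text
t: 34.02
tool_pos: [0.4227, -0.0778, 0.0241]
orientation: [2.286, 2.154, 0.0]
force: [-1.3, 0.2, 4.8]
opening: 0.0136
gripper_force: 50.0
```

{"name": "carry_out", "arguments": {
  "rows": [
    [0,0,-0.02,0,0,0],
    [0,0,-0.05,0,0,0],
    [0,0,-0.09,0,0,0],
    [0,0,-0.13,0,0,0],
    [0,0,-0.17,0,0,0],
    [0,0,-0.18,0,0,0],
    [0,0,-0.18,0,0,0]
  ]
}}

```text
t: 34.9
tool_pos: [0.4223, -0.0777, 0.2028]
orientation: [-2.287, -2.154, 0.0]
force: [-0.4, -0.3, -4.1]
opening: 0.0133
gripper_force: 50.0
```

```bash
python3 - <<'E'
from h import *
s=robot.read_state();print(s["t"],np.round(s["tool_pos"],4),np.round(s["orientation"],3),s["opening"],s["force"])
plan([.6484,-.005,.203],-.06)
E
```

```text
34.9 [ 0.4223 -0.0777  0.2028] [-2.287 -2.154  0.   ] 0.013314826134646511 [-0.37691409 -0.25170247 -4.12916008]
  k -1 shift mm [ 86.1 221.4  -0.3] turn [ 1.0000e-02 -3.0000e-02 -1.7999e+02] q6 -0.24
  k 0 shift mm [ 86.1 221.4  -0.3] turn [-0.02 -0.01  0.01] q6 -0.24
  k 1 shift mm [ 86.1 221.4  -0.3] turn [ 1.0000e-02 -3.0000e-02 -1.7999e+02] q6 -0.24
  k 2 shift mm [ 86.1 221.4  -0.3] turn [-0.02 -0.01  0.01] q6 -0.24
```

{"name": "carry_out", "arguments": {
  "rows": [
    [0.015,0.04,0,0,0,0],
    [0.03,0.08,0,0,0,0],
    [0.047,0.12,0,0,0,0],
    [0.062,0.16,0,0,0,0],
    [0.078,0.2,0,0,0,0],
    [0.086,0.2215,0,0,0,0],
    [0.086,0.2215,0.02,0,0,0],
    [0.086,0.2215,0.04,0,0,0],
    [0.086,0.2215,0.05,0,0,0],
    [0.086,0.2215,0.05,0,0,0],
    [0.086,0.2215,0.05,0,0,0]
  ]
}}

```text
t: 36.28
tool_pos: [0.6489, -0.0053, 0.1546]
orientation: [2.286, 2.153, 0.001]
force: [-0.5, 0.6, -2.5]
opening: 0.0137
gripper_force: 50.0
```

```bash
python3 - <<'E'
from h import *
s=robot.read_state();m=wcam();im=robot.read_camera("wrist");sc=robot.read_camera("side")
print(s["t"],np.round(s["tool_pos"],4),np.round(s["orientation"],3),s["opening"],s["gripper_force"])
p=proj(m,place(.6484,-.005,-.06,[[0,.15,.118],[0,.15,.13],[0,-.15,.118]]));print(p.round(1))
w=np.vstack([im[0:80,230:330].repeat(4,0).repeat(4,1)]);w2=cv2.resize(sc[130:230,200:300],(400,280),interpolation=cv2.INTER_CUBIC)
cv2.imwrite("pics/w10f.png",im[:,:,::-1]);cv2.imwrite("pics/w10.png",np.vstack([w,w2])[:,:,::-1])
E
```

```text
36.275 [ 0.6489 -0.0053  0.1546] [2.286e+00 2.153e+00 1.000e-03] 0.013656476176774712 49.99857723712921
[[279.3 -24.7]
 [279.3 -35.5]
 [279.3 414.7]]
```

View pics/w10.png

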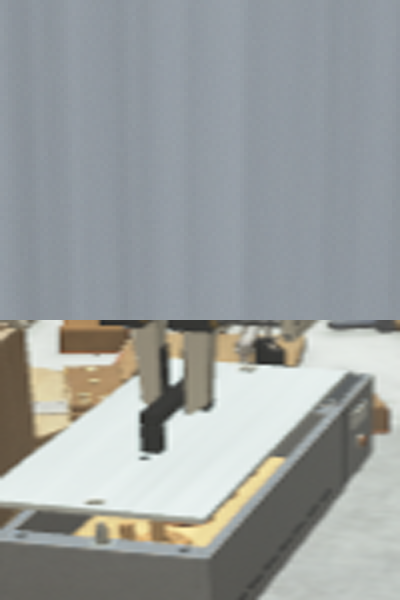

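```bash
python3 - <<'E'
from h import *
D=cam("side");S=cam("scene")
for n,m in(("side",D),("scene",S)):
  for sg in(.15,-.15):
    P=place(.6484,-.005,-.06,[[0,sg,.118],[0,sg,.1372],[.001,sg,.1372],[0,sg+.001,.1372]]);print(n,sg,proj(m,P).round(2).tolist())
a=robot.read_camera("scene");b=robot.read_camera("side")
cv2.imwrite("pics/w11.png",np.hstack([cv2.resize(b[180:215,205:245],(400,350),interpolation=cv2.INTER_CUBIC),cv2.resize(a[165:200,215:255],(400,350),interpolation=cv2.INTER_CUBIC)])[:,:,::-1])
E
```

```text
side 0.15 [[223.93, 201.83], [223.46, 194.37], [223.04, 194.32], [223.3, 194.56]]
side -0.15 [[261.67, 153.31], [261.52, 146.9], [261.18, 146.86], [261.42, 147.03]]
scene 0.15 [[234.03, 183.37], [233.44, 178.15], [233.26, 177.92], [233.1, 178.29]]
scene -0.15 [[326.69, 142.72], [327.14, 137.45], [326.93, 137.26], [326.86, 137.58]]
```

View pics/w11.png

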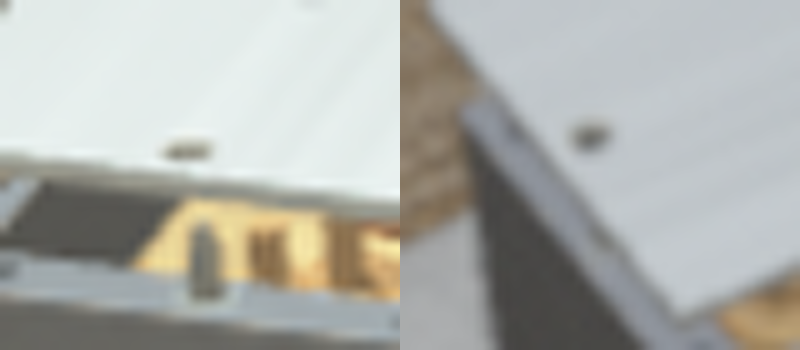

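Side view: hole at (223.8,195.1) and pin tip at (225.5,202.2). With the scene view this puts the cover about +2 mm too far in x and y at this end. I check the slot end numerically.

```bash
python3 - <<'E'
from h import *
for n,cs in(("side",[(223.8,195.1),(261.5,147)]),("scene",[(234,178.5),(327,137.5)])):
    g=cv2.cvtColor(robot.read_camera(n),cv2.COLOR_RGB2GRAY).astype(float)
    g0=cv2.cvtColor(cv2.imread(f"pics/{n}0.png"),cv2.COLOR_BGR2GRAY)
    for c in cs:
        x,y=int(round(c[0])),int(round(c[1]));w=g[y-4:y+5,x-6:x+7]
        print(n,c,"\n",w.astype(int))
    for c in {"side":[(262,154)],"scene":[(327,145)]}[n]:
        x,y=map(int,c);print("t0",c,"\n",g0[y-5:y+7,x-5:x+6])
E
```

```text
side (223.8, 195.1) 
 [[233 234 234 234 234 235 237 238 237 237 236 235 234]
 [233 233 234 235 235 237 238 238 237 236 235 233 233]
 [233 234 234 235 236 237 237 236 236 235 234 233 233]
 [234 234 234 223 200 199 186 195 223 235 233 233 235]
 [234 235 230 193 146 153 151 173 220 234 233 234 235]
 [228 236 236 233 224 212 220 229 232 233 234 235 234]
 [165 171 179 191 187 191 212 223 227 234 235 235 234]
 [146 148 149 152 152 153 158 161 163 169 176 186 184]
 [110 110 115 127 133 143 152 143 144 146 147 147 147]]
side (261.5, 147) 
 [[179 176 173 161 134 132 132 113  54  53  54  54  54]
 [178 175 174 163 137 140 139 114  53  54  54  55  55]
 [217 216 212 191 168 155 132 112  54  53  54  55  54]
 [230 231 231 229 220 209 207 213 222 223 209 176 176]
 [232 233 233 217 167 164 163 179 219 234 232 229 229]
 [232 233 234 225 207 196 175 208 231 234 234 234 234]
 [233 234 235 234 232 231 228 231 234 233 233 234 234]
 [233 234 235 235 234 234 234 233 233 233 233 234 234]
 [233 234 234 234 234 234 233 233 233 233 234 234 234]]
t0 (262, 154) 
 [[ 69  62  58  57  59  61  61  60  59  56  57]
 [ 
[... 1429 characters left out ...]
197 195]
 [198 197 197 196 196 195 195 197 196 197 198 198 197]
 [197 197 196 196 196 196 197 196 196 197 197 198 198]]
t0 (327, 145) 
 [[182 180 170 141 104  80  75  85  73  43  27]
 [181 182 180 169 146 109  82  78  69  45  29]
 [181 181 181 177 159 128  98  82  77  62  33]
 [181 181 181 173 147 123 126 118 110  92  50]
 [180 181 180 160 122 110 139 155 142 109  66]
 [182 181 172 140 101 100 129 163 166 135  92]
 [183 178 161 124  93  96 121 155 174 167 138]
 [184 180 169 142 113 120 147 167 178 180 170]
 [184 184 181 165 152 160 174 181 182 183 182]
 [184 183 183 176 176 181 182 183 183 183 183]
 [183 182 182 182 182 183 183 183 183 183 183]
 [182 182 182 182 182 183 183 183 183 184 184]]
```

```bash
python3 - <<'E'
from h import *
I={n:cv2.cvtColor(cv2.imread(f"pics/{n}0.png"),cv2.COLOR_BGR2GRAY) for n in("side","scene")}
print("side t0 pin+ cols 219..231 rows 200..212\n",I["side"][200:213,219:232])
print("scene t0 pin+ cols 229..241 rows 180..192\n",I["scene"][180:193,229:242])
g=cv2.cvtColor(robot.read_camera("side"),cv2.COLOR_RGB2GRAY);print("side now cols 219..231 rows 200..212\n",g[200:213,219:232])
for n in("side","scene"):
    for sg in(.15,-.15):print(n,sg,proj(cam(n),place(.6484,-.005,-.06,[[0,sg,.118],[0,sg,.111],[0,sg,.104],[0,sg,.098]])).round(2).tolist())
E
```

```text
side t0 pin+ cols 219..231 rows 200..212
 [[234 233 233 233 233 233 233 233 233 235 236 236 235]
 [234 234 233 233 233 231 229 233 235 237 236 236 235]
 [233 233 233 233 227 200 179 217 236 237 236 235 235]
 [233 233 233 233 216 148 135 190 237 236 236 235 234]
 [233 233 233 233 215 138 124 153 216 236 235 234 233]
 [233 232 233 234 211 123 121 142 208 236 234 233 233]
 [233 233 233 234 206 118 118 138 201 234 234 232 233]
 [233 234 234 229 184 116 118 120 166 220 233 232 234]
 [234 234 235 230 193 146 156 169 195 231 233 233 234]
 [186 194 207 215 218 220 229 229 230 233 233 234 234]
 [149 151 158 160 163 166 170 176 184 191 205 213 221]
 [131 137 141 146 147 145 145 145 147 150 156 158 159]
 [108 109 110 112 110 111 118 122 131 136 140 144 142]]
scene t0 pin+ cols 229..241 rows 180..192
 [[185 185 185 185 185 183 183 184 183 183 183 183 183]
 [185 184 185 185 184 184 184 183 183 182 183 183 183]
 [184 184 184 184 183 183 182 183 183 183 184 184 184]
 [184 183 183 182 182 174 171 178 183 184 184 185 186]
 [181 183 183 182 175 153 143 168 182 186 186 187 187]
 [173 182 183 182 169 13
[... 804 characters left out ...]
88 118 119 133 180 208 185 124 117]
 [172 181 187 188 167 117 117 131 179 208 192 142 117]
 [168 168 171 173 160 122 117 119 152 184 175 152 148]
 [167 168 169 178 174 127 116 116 154 185 169 166 167]
 [167 168 168 174 180 169 168 171 182 180 170 171 170]
 [125 134 145 159 165 169 171 171 174 173 171 172 170]
 [104 106 110 114 114 113 115 119 128 138 149 162 168]]
side 0.15 [[223.93, 201.83], [224.1, 204.52], [224.27, 207.2], [224.42, 209.48]]
side -0.15 [[261.67, 153.31], [261.72, 155.63], [261.78, 157.94], [261.82, 159.91]]
scene 0.15 [[234.03, 183.37], [234.24, 185.25], [234.45, 187.11], [234.63, 188.69]]
scene -0.15 [[326.69, 142.72], [326.53, 144.61], [326.37, 146.49], [326.23, 148.09]]
```

The relative offsets say the hole end is about +2.3 mm off in x and the slot end about +0.8 mm. I correct by −1.5 mm in x and 0.3° ccw, then lower carefully.

{"name": "carry_out", "arguments": {
  "rows": [
    [-0.0004,-0.0015,0,0,0,-0.3],
    [-0.0004,-0.0015,0.006,0,0,-0.3],
    [-0.0004,-0.0015,0.011,0,0,-0.3],
    [-0.0004,-0.0015,0.015,0,0,-0.3],
    [-0.0004,-0.0015,0.018,0,0,-0.3],
    [-0.0004,-0.0015,0.021,0,0,-0.3],
    [-0.0004,-0.0015,0.021,0,0,-0.3]
  ]
}}

```text
t: 37.5
tool_pos: [0.647, -0.0054, 0.1323]
orientation: [-2.281, -2.16, 0.0]
force: [0.1, -0.4, -3.2]
opening: 0.0139
gripper_force: 50.0
```

{"name": "carry_out", "arguments": {
  "rows": [
    [0,0,0.003,0,0,0],
    [0,0,0.006,0,0,0],
    [0,0,0.008,0,0,0],
    [0,0,0.01,0,0,0],
    [0,0,0.011,0,0,0],
    [0,0,0.011,0,0,0]
  ]
}}

```text
t: 38.25
tool_pos: [0.6471, -0.0054, 0.1222]
orientation: [2.281, 2.16, 0.0]
force: [-3.5, 0.2, 1.1]
opening: 0.0135
gripper_force: 50.0
```

{"name": "carry_out", "arguments": {
  "rows": [
    [0,0,0,0,0,0],
    [0,0,0,0,0,0],
    [0,0,0,0,0,0],
    [0,0,0,0,0,0]
  ],
  "jaw": 150
}}

```text
t: 38.75
tool_pos: [0.6472, -0.0054, 0.1217]
orientation: [2.281, 2.16, 0.0]
force: [1.1, 0.3, 0.8]
opening: 0.038
gripper_force: 0.0
```

{"name": "carry_out", "arguments": {
  "rows": [
    [0,0,-0.04,0,0,0],
    [0,0,-0.09,0,0,0],
    [0,0,-0.14,0,0,0],
    [0,0,-0.16,0,0,0],
    [0,0,-0.16,0,0,0],
    [0,0,-0.16,0,0,0]
  ]
}}

```text
t: 39.5
tool_pos: [0.6462, -0.0053, 0.2788]
orientation: [-2.279, -2.158, 0.004]
force: [0.0, -0.2, -0.6]
opening: 0.0384
gripper_force: 0.0
```

```bash
python3 - <<'E'
from h import *
s=robot.read_state();m=wcam();im=robot.read_camera("wrist");g=cv2.cvtColor(im,cv2.COLOR_RGB2GRAY);cv2.imwrite("pics/w12.png",im[:,:,::-1])
print(s["t"],np.round(s["tool_pos"],4),np.round(s["orientation"],3))
d=robot.outline_of("wrist","cover")[0];print(d["conf"],d["pixel"])
print(proj(m,place(.647,-.005,-.0545,[[0,.15,.104],[0,.15,.118],[0,.055,.142],[0,-.055,.142],[.069,.162,.104],[-.069,.162,.104]])).round(1).tolist())
p=proj(m,place(.647,-.005,-.0545,[[0,.15,.11]]))[0].round().astype(int);print(p,"\n",g[p[1]-9:p[1]+9,p[0]-8:p[0]+9])
n=cv2.cvtColor(robot.read_camera("side"),cv2.COLOR_RGB2GRAY);print("side now\n",n[200:213,219:232])
n=cv2.cvtColor(robot.read_camera("side"),cv2.COLOR_RGB2GRAY);print("side pin-\n",n[149:161,257:268])
for nm in("dial","dial_grip"):
    for d in robot.outline_of("wrist",nm)[:2]: print(nm,d["conf"],d["pixel"],d["pixels"].sum())
E
```

```text
39.5 [ 0.6462 -0.0053  0.2788] [-2.279 -2.158  0.004]
0.82 [278.7, 145.7]
[[281.7, 41.0], [281.7, 37.0], [281.6, 143.1], [281.4, 253.7], [353.8, 27.1], [209.8, 27.2]]
[282  39] 
 [[152 154 155 158 159 158 154 156 157 158 160 160 158 156 153 152 153]
 [152 153 156 157 158 157 154 155 156 160 160 159 159 156 153 153 154]
 [151 154 155 158 158 158 155 156 157 159 160 161 158 157 154 152 154]
 [151 155 156 158 160 159 156 155 158 157 160 160 159 157 154 153 154]
 [152 154 155 158 159 156 153 150 151 154 159 160 159 157 153 153 154]
 [152 155 157 155 152 136 102  80  74  97 131 156 158 157 154 153 154]
 [152 154 156 131  87  73  72  60  79  86  65  95 145 158 154 153 154]
 [151 153 141  99  80  93  71  87 118 124 104  64 109 155 153 152 153]
 [146 146 125  92 116  98  56  88 117 124 107  68  73 128 155 154 154]
 [152 150 125 103 117  85  60  84 105 107  87  65  63 116 157 155 153]
 [153 139 114 114 109  74  64  71  77  78  74  63  52 111 156 155 153]
 [151 141 122 124 108  75  62  71  75  76  72  64  56 111 154 155 154]
 [151 149 135 123 108  72  60  69  71  71  69  63  66 116 153 153 152
[... 1021 characters left out ...]
3 164]
 [108 109 112 115 120 119 122 129 135 139 146 144 142]]
side pin-
 [[ 70  62  59  58  60  61  62  61  60  57  56]
 [ 61  60  59  57  56  59  60  61  61  59  57]
 [ 61  61  59  58  55  56  57  57  58  58  57]
 [ 60  61  60  60  59  58  57  57  57  57  56]
 [ 57  61  61  64  92 104  61  61  59  61  60]
 [ 64  57  58  72 108 116  75  61  61  62  62]
 [107 107  61  77 111 116  75  59  60  61  61]
 [222 214 189 168 119 129 120  85  85  78  63]
 [231 231 230 205 120 123 156 204 219 223 223]
 [231 233 227 186 119 120 146 207 233 234 233]
 [232 233 233 224 201 200 208 226 233 234 234]
 [233 234 235 233 231 231 231 233 233 233 233]]
dial 0.9 [282.4, 350.9] 801
dial_grip 0.85 [282.3, 351.8] 777
```

The cover is seated: both pins show exactly as at the start. Now the knob.

{"name": "carry_out", "arguments": {
  "rows": [
    [-0.04,0.001,0,0,0,0],
    [-0.085,0.001,0,0,0,0],
    [-0.13,0.002,0,0,0,0],
    [-0.175,0.003,0,0,0,0],
    [-0.22,0.004,0.01,0,0,0],
    [-0.26,0.004,0.02,0,0,0],
    [-0.275,0.0045,0.03,0,0,0],
    [-0.275,0.0045,0.03,0,0,0],
    [-0.275,0.0045,0.03,0,0,0]
  ]
}}

```text
t: 40.92
tool_pos: [0.6371, -0.2788, 0.252]
orientation: [-2.28, -2.161, -0.001]
force: [1.0, 0.3, 0.8]
opening: 0.0383
gripper_force: 0.0
```

```bash
cat > knob.py <<'E'
from h import *
from scipy import ndimage
s=robot.read_state();m=wcam();im=robot.read_camera("wrist");cv2.imwrite("pics/k.png",im[:,:,::-1])
print(s["t"],np.round(s["tool_pos"],4),np.round(s["orientation"],3),np.round(s["q"],2))
K=place(.6472,-.005,-.0545,[[0,-.206,.142],[0,-.206,.098]]);kp=proj(m,K);print("axis top/base px",kp.round(1).tolist())
for d in robot.outline_of("wrist","dial_grip")[:1]:print(d["conf"],np.round(d["pixel"],1),d["pixels"].sum(),np.argwhere(d["pixels"]).min(0),np.argwhere(d["pixels"]).max(0))
h=cv2.cvtColor(im,cv2.COLOR_RGB2HSV);b=(h[...,2]>170)&(h[...,1]<70)
r0,r1,c0,c1=[int(v) for v in(kp[1,1]-65,kp[1,1]+65,kp[1,0]-65,kp[1,0]+65)]
r0=max(r0,0)
L,n=ndimage.label(b,np.ones((3,3)))
for i in range(1,n+1):
    c=ndimage.center_of_mass(L==i)[::-1];k=(L==i).sum()
    if r0<c[1]<r1 and c0<c[0]<c1 and 2<=k<400:
        out=[]
        for z in(.098,.142):
            X=onz(m,c,z)-K[0];out+= [round(float(np.hypot(X[0],X[1])*1e3),1),round(float(np.arctan2(X[1],X[0]))+.0545,3)]
        print("blob",np.round(c,1),k,"r,ang @.098",out[:2],"@.142",out[2:])
E
python3 knob.py
```

```text
40.925 [ 0.6371 -0.2788  0.252 ] [-2.280e+00 -2.161e+00 -1.000e-03] [-0.49  0.38  1.13  0.    1.63 -0.43]
axis top/base px [[274.5, 129.3], [275.3, 129.0]]
0.6 [275.3 126.9] 1820 [105 255] [153 300]
blob [338.4  66.9] 51 r,ang @.098 [80.9, 0.762] @.142 [70.4, 0.757]
blob [252.   65.5] 2 r,ang @.098 [60.8, 1.931] @.142 [52.4, 1.919]
blob [283.   68.5] 6 r,ang @.098 [54.9, 1.438] @.142 [47.6, 1.426]
blob [251.8  71.8] 6 r,ang @.098 [55.9, 1.97] @.142 [48.1, 1.956]
blob [327.  76.] 5 r,ang @.098 [68.1, 0.782] @.142 [59.3, 0.777]
blob [274.7  76.4] 36 r,ang @.098 [47.6, 1.58] @.142 [41.2, 1.565]
blob [306.5  76.2] 4 r,ang @.098 [56.0, 1.022] @.142 [48.8, 1.013]
blob [252.   77.5] 2 r,ang @.098 [51.4, 2.006] @.142 [44.2, 1.992]
blob [265.   91.5] 2 r,ang @.098 [35.6, 1.845] @.142 [30.8, 1.824]
blob [300.7  96. ] 3 r,ang @.098 [38.7, 0.9] @.142 [34.0, 0.889]
blob [247.2  99. ] 5 r,ang @.098 [38.3, 2.339] @.142 [32.8, 2.321]
blob [319.5 107. ] 32 r,ang @.098 [46.9, 0.45] @.142 [41.2, 0.448]
blob [269.5 118.2] 28 r,ang @.098 [11.5, 2.073] @.142 [9.8, 2.007]
blob [312.  111.3] 3 r,ang @.098 [38.9, 0.438] @.142 [34.2, 0.436]
blob [317.5 130. ] 6 r,ang @.098 [41.0, -0.02] @.142 [36.0, -0.014]
blob [311.  147.5] 4 r,ang @.098 [39.3, -0.463] @.142 [34.4, -0.45]
blob [249.5 158.5] 4 r,ang @.098 [38.3, -2.306] @.142 [32.5, -2.296]
blob [299.3 161. ] 3 r,ang @.098 [38.9, -0.911] @.142 [33.8, -0.893]
```

```bash
python3 - <<'E'
from h import *
im=cv2.imread("pics/k.png");h=cv2.cvtColor(im,cv2.COLOR_BGR2HSV)
b=((h[...,2]>120)&(h[...,1]<90))[95:150,250:300];print("\n".join("".join("#" if v else "." for v in r) for r in b[5:45]))
plan([.6365,-.2107,.112],.381)
E
```

```text
..................................................
#.................................................
#.................................................
..................................................
..................................................
..................................................
..................................................
..................................................
..................................................
..................................................
...............##.................................
..............###.................................
...............###................................
...............###................................
................###...............................
................###...............................
.................###..............................
..................###.............................
..................###.............................
...................###............................
...................###............................
....................###......
[... 582 characters left out ...]

..................................................
..................................................
..................................................
..................................................
..................................................
..................................................
..................................................
  k -1 shift mm [ 67.9  -4.6 140.6] turn [ 3.0000e-02 -9.0000e-02  1.5515e+02] q6 -0.43
  k 0 shift mm [ 67.9  -4.6 140.6] turn [ 6.000e-02  2.000e-02 -2.485e+01] q6 -0.43
  k 1 shift mm [ 67.9  -4.6 140.6] turn [ 3.0000e-02 -9.0000e-02  1.5515e+02] q6 -0.43
  k 2 shift mm [ 67.9  -4.6 140.6] turn [ 6.000e-02  2.000e-02 -2.485e+01] q6 -0.43
```

The white line runs from about (265,110) to (274,126), so the bar is about 29° ccw of the tool x axis and the dial is near 0.27. I grip it across.

{"name": "carry_out", "arguments": {
  "rows": [
    [0.03,-0.002,0.01,0,0,-9],
    [0.068,-0.0045,0.03,0,0,-18],
    [0.068,-0.0045,0.05,0,0,-28],
    [0.068,-0.0045,0.08,0,0,-28],
    [0.068,-0.0045,0.11,0,0,-28],
    [0.068,-0.0045,0.13,0,0,-28],
    [0.068,-0.0045,0.14,0,0,-28],
    [0.068,-0.0045,0.14,0,0,-28]
  ]
}}

```text
t: 42.02
tool_pos: [0.6367, -0.2121, 0.1131]
orientation: [1.689, 2.646, 0.0]
force: [0.1, 0.3, -0.1]
opening: 0.0384
gripper_force: 0.0
```

{"name": "carry_out", "arguments": {
  "rows": [
    [0,0,0,0,0,0],
    [0,0,0,0,0,0],
    [0,0,0,0,0,0],
    [0,0,0,0,0,0],
    [0,0,0,0,0,0]
  ],
  "jaw": 255,
  "force": 25
}}

```text
t: 42.65
tool_pos: [0.6382, -0.2116, 0.1124]
orientation: [1.688, 2.645, 0.004]
force: [10.0, 1.8, -2.1]
opening: 0.0134
gripper_force: 25.0
```

```bash
python3 - <<'E'
from h import *
s=robot.read_state();R=Ro.from_rotvec(s["orientation"]).as_matrix();print(s["t"],s["opening"],s["force"],"toolx yaw",np.degrees(np.arctan2(R[1,0],R[0,0])),np.round(s["q"],2))
E
```

```text
42.65 0.013413185326723778 [ 9.99636343  1.81557217 -2.12130451] toolx yaw 114.90943535676601 [-0.4   0.38  1.39  0.    1.37 -0.83]
```

{"name": "carry_out", "arguments": {
  "rows": [
    [-0.0006,0.0014,0,0,0,4],
    [-0.0006,0.0014,0,0,0,14],
    [-0.0006,0.0014,0,0,0,24],
    [-0.0006,0.0014,0,0,0,34],
    [-0.0006,0.0014,0,0,0,44],
    [-0.0006,0.0014,0,0,0,54],
    [-0.0006,0.0014,0,0,0,64],
    [-0.0006,0.0014,0,0,0,74],
    [-0.0006,0.0014,0,0,0,84],
    [-0.0006,0.0014,0,0,0,92],
    [-0.0006,0.0014,0,0,0,92],
    [-0.0006,0.0014,0,0,0,92]
  ]
}}

```text
t: 44.15
tool_pos: [0.6368, -0.211, 0.1123]
orientation: [-3.077, -0.623, 0.002]
force: [-6.2, 4.8, 7.5]
opening: 0.0138
gripper_force: 25.0
```

{"name": "carry_out", "arguments": {
  "rows": [
    [0,0,0,0,0,0],
    [0,0,0,0,0,0],
    [0,0,0,0,0,0],
    [0,0,0,0,0,0]
  ],
  "jaw": 150
}}

```text
t: 44.65
tool_pos: [0.6379, -0.2126, 0.1123]
orientation: [3.078, 0.622, 0.002]
force: [1.7, -2.9, 4.6]
opening: 0.0377
gripper_force: 2.6
```

{"name": "carry_out", "arguments": {
  "rows": [
    [0,0,-0.03,0,0,0],
    [0,0,-0.06,0,0,0],
    [0,0,-0.09,0,0,-10],
    [0,0,-0.12,0,0,-20],
    [0,0,-0.14,0,0,-30],
    [0,0,-0.14,0,0,-40],
    [0,0,-0.14,0,0,-50],
    [0,0,-0.14,0,0,-60],
    [0,0,-0.14,0,0,-64]
  ]
}}

```text
t: 45.78
tool_pos: [0.6368, -0.2115, 0.2503]
orientation: [-2.275, -2.163, 0.001]
force: [0.2, -0.1, 0.1]
opening: 0.0379
gripper_force: 0.0
```

```bash
python3 - <<'E'
from h import *
plan([.636,-.279,.252],-.0545)
E
```

```text
k -1 shift mm [-67.4   2.6  -1.8] turn [ 1.1000e-01 -2.1000e-01 -1.7977e+02] q6 -0.35
  k 0 shift mm [-67.4   2.6  -1.8] turn [-0.13 -0.07  0.23] q6 -0.35
  k 1 shift mm [-67.4   2.6  -1.8] turn [ 1.1000e-01 -2.1000e-01 -1.7977e+02] q6 -0.35
  k 2 shift mm [-67.4   2.6  -1.8] turn [-0.13 -0.07  0.23] q6 -0.35
```

{"name": "carry_out", "arguments": {
  "rows": [
    [-0.035,0.001,0,0,0,0],
    [-0.067,0.002,0,0,0,0],
    [-0.067,0.002,0,0,0,0],
    [-0.067,0.002,0,0,0,0]
  ]
}}

```text
t: 46.28
tool_pos: [0.6355, -0.2783, 0.2507]
orientation: [-2.28, -2.159, -0.0]
force: [-0.1, 0.8, -0.7]
opening: 0.0384
gripper_force: 0.0
```

```bash
python3 knob.py; python3 - <<'E'
from h import *
im=cv2.imread("pics/k.png");h=cv2.cvtColor(im,cv2.COLOR_BGR2HSV)
b=((h[...,2]>120)&(h[...,1]<90))[90:150,255:330];print("\n".join("".join("#" if v else "." for v in r) for r in b))
n=cv2.cvtColor(robot.read_camera("side"),cv2.COLOR_RGB2GRAY);print(n[200:210:2,222:229]);
for c in("side","scene"):
    for d in robot.outline_of(c,"glue_bottle")[:1]:print(c,d["conf"],d["pixel"])
E
```

```text
46.275 [ 0.6355 -0.2783  0.2507] [-2.28  -2.159 -0.   ] [-0.49  0.38  1.14  0.    1.62 -0.43]
axis top/base px [[276.6, 129.8], [277.2, 129.6]]
0.55 [278.  127.2] 1828 [106 255] [154 303]
blob [340.7  65. ] 64 r,ang @.098 [82.3, 0.777] @.142 [71.4, 0.775]
blob [264.   64.5] 4 r,ang @.098 [59.3, 1.775] @.142 [51.3, 1.765]
blob [253.8  70.5] 8 r,ang @.098 [57.2, 1.958] @.142 [49.3, 1.947]
blob [285.  69.] 3 r,ang @.098 [54.8, 1.436] @.142 [47.5, 1.427]
blob [239.5  71. ] 2 r,ang @.098 [63.0, 2.156] @.142 [54.3, 2.146]
blob [239.5  74.5] 2 r,ang @.098 [60.6, 2.185] @.142 [52.1, 2.175]
blob [277.1  77.3] 34 r,ang @.098 [47.1, 1.571] @.142 [40.9, 1.56]
blob [253.7  77.7] 3 r,ang @.098 [51.6, 2.007] @.142 [44.5, 1.995]
blob [286.6  77.8] 9 r,ang @.098 [47.5, 1.384] @.142 [41.3, 1.374]
blob [264.5  78. ] 2 r,ang @.098 [48.0, 1.818] @.142 [41.4, 1.805]
blob [270.5  78. ] 2 r,ang @.098 [46.9, 1.702] @.142 [40.6, 1.69]
blob [302.5  96.5] 2 r,ang @.098 [38.6, 0.901] @.142 [33.7, 0.894]
blob [250.  100.4] 8 r,ang @.098 [37.1, 2.335] @.142 [31.8, 2.32]
blob [321.5 107.6] 33 r,ang @.098 [46.8, 0.4
[... 4339 characters left out ...]
...............................................................
...........................................................................
...........................................................................
...........................................................................
........................................................##.................
.........................................................###...............
..........................................................###..............
[[233 232 233 233 233 233 234]
 [233 227 199 178 217 235 236]
 [233 214 138 124 153 216 236]
 [234 209 118 119 140 203 235]
 [234 213 136 117 135 179 217]]
side 0.61 [252.9, 216.8]
```

```bash
python3 - <<'E'
from h import *
m=wcam();im=cv2.imread("pics/k.png");h=cv2.cvtColor(im,cv2.COLOR_BGR2HSV)
b=((h[...,2]>120)&(h[...,1]<90));b[:119]=0;b[130:]=0;b[:,:280]=0;b[:,300:]=0
P=np.array([onz(m,p[::-1],.142)[:2] for p in np.argwhere(b)]);v=np.linalg.svd(P-P.mean(0))[2][0];v*=np.sign(v[0]);a=np.arctan2(v[1],v[0])
d=onz(m,(321.5,107.6),.098)[:2]
T=np.array([onz(m,q,.098)[:2] for q in[(302.5,96.5),(250,100.4),(319.5,130),(312.5,148),(250.5,159.5)]])
c=least_squares(lambda c:np.hypot(*(T-c[:2]).T)-c[2],[.636,-.21,.039]).x;print("circle",c)
# tick-based dial zero: angle of dot
print("line angle",a,"dot angle from circle",np.arctan2(d[1]-c[1],d[0]-c[0]))
s0=cv2.imread("pics/scene0.png").astype(int);s1=robot.read_camera("scene")[:,:,::-1].astype(int)
print("bottle diff",np.abs(s0-s1)[195:265,135:180].mean())
E
```

```text
circle [ 0.63755401 -0.21162401  0.0388444 ]
line angle 0.3963871945117011 dot angle from circle 0.4215522308096949
bottle diff 4.865820105820106
```

```bash
python3 -c "
from plant import robot
print(robot.close_job())"
```

```text
the job is handed in; nothing more can be done
None
```

Job handed in at about 46 s: the three wheels (pockets 2, 4 and 5) have axles home, the cover is back on both pins, the knob line is within about 0.03 rad of the dot, and the glue bottle was not touched; `close_job()` returned no verdict.

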